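# Cover the sample hopper with the thin perforated plate

## Task

Push the drop gate of the sorting deck all the way down by its handle bar, then slide the thin perforated plate along the deck until its end sticks out over the open edge far enough to be gripped. Pick it up there and lay it flat on the sample hopper so that it covers the whole mouth; let go, leave the gate down, and do not disturb the other things or drop the plate.

Things in the scene. Friction and masses are not known exactly. Their poses are not given: they have to be found in the camera images.
- deck: Sorting deck: a fixed raised grey tray on four legs, its flat top 260 x 260 mm at height 110 mm above the table. Origin at table level under the centre of the top; its y axis points to the one open edge (130 mm from the centre), which the drop gate closes; z up. The other three sides have steel rims 6 mm thick rising 12 mm above the top. Yaw varies a little; it does not move.
- deck_edge (a point): Middle of the deck's open edge, at the height of its top (110 mm); axes as the deck.
- gate (a joint): Drop gate: a steel sheet 240 mm wide, 5 mm thick and 60 mm high, standing 3.5 to 8.5 mm outside the open edge and sliding vertically. Value in m, grows downwards: 0 = up (gate top 30 mm above the deck top), 0.062 = fully down against its stop (gate and handle top 32 mm below the deck top). It stays where it is left; moving it takes about 3 to 5 N downwards.
- gate_handle (a point): Middle of the top face of the gate's handle: a black flat bar 110 mm long (along deck x), 24 mm deep (along deck y), 10 mm thick, fixed to the outside of the gate with its top flush with the gate's top. The bar reaches from 1.5 mm to 25.5 mm outside the gate's mid-plane; the point is 13.5 mm outside it. It moves with the gate.
- plate: Thin flat aluminium cover plate lying on the deck, 60 mm wide (its x), 140 mm long (its y) and 3 mm thick, with rows of small dark holes, about 0.1 kg. Origin at the centre of its underside, z up. At the start its y axis points to the open edge within about 15 degrees; the deck top is smooth (friction about 0.3), so the plate slides easily.
- plate_lead (a point): Middle of the plate's end nearest the open edge, on its underside (70 mm along the plate's y from its origin).
- hopper: Sample hopper: fixed steel box, outside 44 mm (its x) by 90 mm (its y), top 100 mm above the table, walls 6 mm, on a 110 x 130 mm foot 12 mm thick. Origin at table level under its centre. A fixed round knob 16 mm across stands 22 mm out from its +x face at height 40 mm.
- mouth (a point): Centre of the hopper's rectangular open mouth, at the height of its rim (100 mm); the opening is 32 mm (hopper x) by 78 mm (hopper y). The plate lies long side along hopper y, either way round.
- mouth_c0 (a point): Corner of the mouth's opening at hopper -x, -y (rim height).
- mouth_c1 (a point): Corner of the mouth's opening at hopper -x, +y (rim height).
- mouth_c2 (a point): Corner of the mouth's opening at hopper +x, -y (rim height).
- mouth_c3 (a point): Corner of the mouth's opening at hopper +x, +y (rim height).
- weight: Bystander: brass weight on the deck, 38 mm across, 42 mm tall, origin under its centre.
- jar: Bystander: amber jar with a wooden lid on the table, 72 mm across, 110 mm tall, origin under its centre.
- bowl: Bystander: white cupping bowl on the table, 90 mm across, 60 mm tall, origin under its centre.
- can: Bystander: steel can with a white paper band on the table, 74 mm across, 100 mm tall, origin under its centre.
There are look-alikes about, which are no part of the job. Of the things like the plate, leave any that is red; of the rest the larger one is meant.

How it is judged:
On the way, in this order (a step that is already met when the one before it is completed fails the run):
1. the gate is pushed fully down, the plate still on the deck behind the edge (value of joint gate above 0.056 m and y of plate_lead in the frame of deck_edge below 0.015 m), for 0.1 s.
2. the plate has been slid, lying flat on the deck, until its end sticks out at least 20 mm past the open edge (y of plate_lead in the frame of deck_edge between 0.02 and 0.075 m and z of plate in the frame of deck_edge between -0.004 and 0.004 m and angle between plate's own z axis and vertical below 0.06 rad), for 0.2 s.
At the end, for the whole second after the job is handed in: The plate lies flat (within 3 degrees) and at rest on the hopper's rim (within 4 mm in height), every corner of the mouth's opening is at least 1 mm inside the plate's outline, and the gate is still down (at least 52 mm of 62) (angle between plate's own z axis and vertical below 0.053 rad and linear speed of plate below 0.02 m/s and value of joint gate above 0.052 m and x of mouth_c0 in the frame of plate between -0.029 and 0.029 m and y of mouth_c0 in the frame of plate between -0.069 and 0.069 m and x of mouth_c1 in the frame of plate between -0.029 and 0.029 m and y of mouth_c1 in the frame of plate between -0.069 and 0.069 m and x of mouth_c2 in the frame of plate between -0.029 and 0.029 m and y of mouth_c2 in the frame of plate between -0.069 and 0.069 m and x of mouth_c3 in the frame of plate between -0.029 and 0.029 m and y of mouth_c3 in the frame of plate between -0.069 and 0.069 m and z of mouth in the frame of plate between -0.004 and 0.004 m); the robot touches nothing.
It fails at once if the plate fell off towards the table (height (world z) of plate below 0.05 m).
It fails at once if the weight was knocked (moved more than 25 mm) (distance of weight from where it was at the start of the episode above 0.025 m).
It fails at once if the jar was knocked (moved more than 25 mm) (distance of jar from where it was at the start of the episode above 0.025 m).
It fails at once if the bowl was knocked (moved more than 25 mm) (distance of bowl from where it was at the start of the episode above 0.025 m).
It fails at once if the can was knocked (moved more than 25 mm) (distance of can from where it was at the start of the episode above 0.025 m).
It also fails if it takes over 61 s, if anything falls off the work surface, if the arm or the gripper's body presses on something with over 40 N, if the wrist force passes 120 N, or if a joint passes its speed limit or range.

## Robot

A 6-joint arm with a two-finger parallel gripper is mounted at the origin on the work surface. World frame = base frame: x ahead of the robot, y to its left, z up, the work surface at z = 0. Lengths are in m, angles in rad, forces in N, time in s.
With the tool pointing down it reaches from about 0.225 to 0.875 m from the base axis. Payload 3.4 kg.
Tool frame: the origin (TCP) lies at the very end of the fingers, on their centre line; the grasp point (between the pads) lies manip.pinch_z behind it (manip.pinch_z is the distance from the TCP to the grasp point, in m); z points along the fingers, y is the direction in which the jaws open and shut (so a half turn about z gives the same grasp; the last joint's range is limited). The gripper opens to 85 mm and grips with 20 to 120 N. Pads are 22 mm wide; open, the fingers measure 114 mm over their backs; the gripper's body (76 mm by 85 mm) begins 54 mm behind the grasp point. The pads swing forward as they close: fully open they stand 13 mm farther back than shut.
Start: joints at [-1.229, 0.276, 1.505, -0, 1.361, -0.121], TCP at [0.257, -0.515, 0.206] pointing down, gripper open.
Joint ranges: [-2.89, 2.89], [-0.75, 2.08], [0.22, 2.7], [-1.18, 4.32], [0.11, 2.71], [-2.7, 2.7]. Speed limits (rad/s): [2.57, 2.57, 3.14, 3.14, 3.14, 3.14].

## Interface

Orientations are given as a unit quaternion [w, x, y, z].
In Python, from rig import manip, imaging, workorder gives the robot as it stands.
- The arm moves only by the tool apply_moves, never from a script. Its argument "moves" is one flat list of numbers, 7 for each row, row after row: the finger opening in m, from 0 to 0.0854, then the shift along the tool's x, y, z in m, then the turn, a rotation vector about the tool's x, y, z in rad. In form: [jaw, tx, ty, tz, rx, ry, rz, jaw, tx, ty, tz, rx, ry, rz, ...]. A call has exactly 8 rows; each row shifts and turns the pose as measured when the row begins, along the tool's axes as they then stand; what a row does not reach is not made up. A row lasts 1/12 s, in which the tool goes at most 41.7 mm and 7.16 degrees, less where a joint would pass 70% of its speed; a pose out of reach is approached as far as the arm can. A call with a gripper value outside its range is refused whole. The fingers move at their own pace and stop on an object; "newtons" is the grip in N (left out, the last holds). Time passes only in rows, so rows that do not move let the fingers close, or fill a call up. It gives the time, the measured TCP pose, the force and the opening at its end, in the units of the state.
- manip.get_state(): the state, without advancing time (a new reading comes with each control period).
- imaging.get_image(name): name is "scene" or "top" or "wrist"; returns a dict with "image" (480x640x3 uint8, red, green, blue), "range_z" (480x640 float32, m along the optical axis (not along the pixel's ray), 0 where there is no reading), "fx", "fy", "cx", "cy" (pixels), "R" (3x3) and "t" (3): a world point X has camera coordinates R X + t. Camera axes: x right, y down, z forward; pixel columns grow to the right and rows downward; lengths in m; the calibration is good to about 2 mm. A picture is of the moment at which its call begins.
- workorder.sign_off(): hands the job in, once; it reports no verdict.
The state is a dict: "clock": time; "qpos": joint angles; "qd": joint speeds; "effort": joint torques, N m; "position": TCP position; "ee_rot": TCP orientation; "contact_force": force on the tool from outside, world axes, zero at the start; "moment": the same for the moment, N m; "width": finger opening in m.
Only numpy, scipy, OpenCV 4.12 (cv2) and the standard library are available. Lean on these libraries where they do the work, as an engineer would, in place of code of your own. Each camera call takes 0.05 s, during which the arm holds its last target.

## Working session

There is one attempt and no reset: what is moved stays moved. The work goes in short steps, Python scripts to look and compute and a tool call to move; the robot and the scene stay as the last step left them, time stands still between calls to the robot, and variables do not carry over. Pictures are saved under pics/ and viewed, and the job is handed in when it is done.

Besides the shell and the picture viewer there is one more tool, called after ">>>" in YAML: its name, and indented under it one key for each argument. apply_moves: Moves the arm, as the interface text tells. Its arguments: {"type":"object","properties":{"moves":{"type":"array"},"newtons":{"type":"number"}},"required":["moves"]}

```bash
ls; mkdir -p pics; python3 - <<'E'
from rig import manip, imaging, workorder
import cv2,numpy as np
print(manip.get_state(), manip.pinch_z)
for n in ["scene","top","wrist"]:
    d=imaging.get_image(n); cv2.imwrite(f"pics/{n}0.png",d["image"][:,:,::-1])
    np.savez(f"{n}0.npz",**d)
    print(n,d["fx"],d["cx"],d["R"],d["t"])
E
```

```text
pics
{'clock': 0.0, 'qpos': array([-1.22900488e+00,  2.76591727e-01,  1.50613958e+00,  1.93096414e-05,
        1.36072178e+00, -1.20999700e-01]), 'qd': array([ 0.00095011,  0.00070132,  0.00088161,  0.00150705,  0.00182655,
       -0.00116033]), 'effort': array([ 9.14729071e-06, -4.16765249e+01, -2.45805269e+01,  5.46781155e-05,
        1.08846888e-02,  2.17872577e-05]), 'position': array([ 0.25651129, -0.51395835,  0.20503907]), 'ee_rot': array([-9.25591812e-04,  9.73347330e-01,  2.29334057e-01, -9.31001470e-05]), 'contact_force': array([-0.20907553, -0.87908253, -0.54491066]), 'moment': array([0.10655737, 0.01941774, 0.01293305]), 'width': 0.08543936969318311} 0.0187
scene 524.0720329977088 327.0063811029047 [[ 0.87922482  0.47590216 -0.02192808]
 [ 0.23994461 -0.48212012 -0.84260713]
 [-0.41157052  0.73557958 -0.53808214]] [-0.47214096  0.00921515  1.50911382]
top 535.3393660305001 309.04501918659423 [[-0.02909512 -0.99935742  0.02093358]
 [-0.99778053  0.02778157 -0.06051617]
 [ 0.05989572 -0.02264784 -0.99794768]] [0.02767866 0.51489335 1.45279319]
wrist 423.14723707422115 320.1070415736185 [[ 4.47168913e-01 -8.94449467e-01 -3.38231930e-04]
 [-8.61936544e-01 -4.31015446e-01  2.67003895e-01]
 [-2.38967274e-01 -1.19104307e-01 -9.63695391e-01]] [-0.57506263 -0.03404491  0.37666559]
```

View pics/scene0.png

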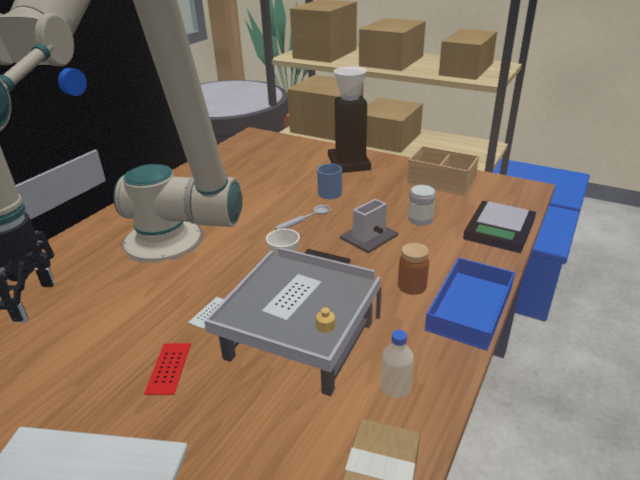

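View pics/top0.png

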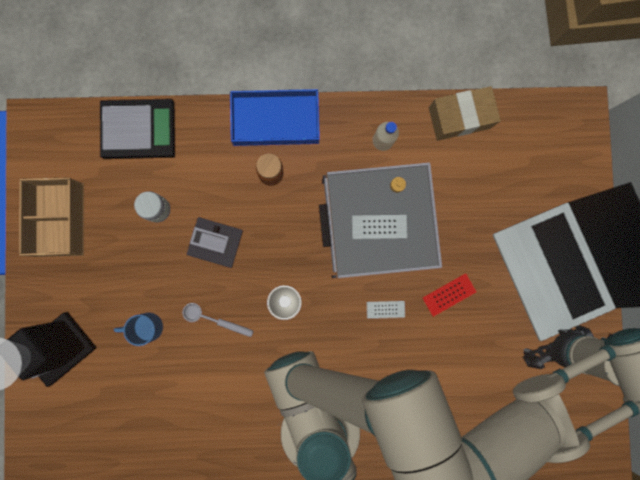

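The top view shows three plate-like things. The white perforated plate on the deck is at (380,227), a smaller white one lies on the table at (386,309), and a red one is at (450,294). I choose the one on the deck: it isn't red and it's the larger of the two whites. Next I'll check it in a close crop and measure.

```bash
cat > h.py <<'E'
import numpy as np,cv2
def load(n): return dict(np.load(n+".npz"))
def world(d,u,v,z=None):
    K=np.array([(u-d["cx"])/d["fx"],(v-d["cy"])/d["fy"],1.])
    R,t=d["R"],d["t"]; c=-R.T@t; r=R.T@K
    if z is None: s=float(d["range_z"][int(round(v)),int(round(u))])
    else: s=(z-c[2])/r[2]
    return c+s*r
def cloud(d):
    v,u=np.mgrid[0:480,0:640]; s=d["range_z"]
    P=np.stack([(u-d["cx"])/d["fx"]*s,(v-d["cy"])/d["fy"]*s,s],-1)
    return (P-d["t"])@d["R"]
E
python3 - <<'E'
from h import *
d=load("top0"); im=d["image"][:,:,::-1]
c=im[140:330,180:460]; cv2.imwrite("pics/c1.png",cv2.resize(c[:130,120:],None,fx=4.9,fy=4.5,interpolation=2)[:600,:800])
cv2.imwrite("pics/c2.png",cv2.resize(im[210:275,180:250],(700,600),interpolation=2))
W=cloud(d); 
for n,u,v in [("deck",360,260),("plate",368,221),("handle",325,225),("weight",399,184),("jar",268,165),("bowl",284,290),("can",148,205),("hop",195,238),("foot",200,257),("knob",216,229)]:
    print(n,W[v,u].round(4))
# plate mask
P=W; rgb=d["image"].astype(int)
m=((rgb.min(-1)>150)).astype(np.uint8); m[:200]=0;m[255:]=0;m[:,:340]=0;m[:,420:]=0
cs,_=cv2.findContours(m,0,2); c=max(cs,key=cv2.contourArea); r=cv2.minAreaRect(c); print(r)
b=cv2.boxPoints(r); B=np.array([world(d,*p,z=.113) for p in b]); print(B.round(4), np.linalg.norm(np.diff(B,axis=0),axis=1))
E
```

```text
deck [ 0.4617 -0.1147  0.1063]
plate [ 0.5613 -0.1381  0.1122]
handle [ 0.5526 -0.0263  0.1273]
weight [ 0.6493 -0.2149  0.148 ]
jar [0.7148 0.1156 0.1047]
bowl [0.3885 0.0848 0.0239]
can [0.6195 0.4278 0.098 ]
hop [0.5317 0.3108 0.0856]
foot [0.4846 0.311  0.0176]
knob [0.5569 0.2612 0.0503]
((379.2978210449219, 226.29586791992188), (22.47429084777832, 53.03015899658203), 88.80650329589844)
[[ 0.5762 -0.0987  0.113 ]
 [ 0.5754 -0.2356  0.113 ]
 [ 0.5173 -0.2345  0.113 ]
 [ 0.5183 -0.0979  0.113 ]] [0.13696962 0.05806029 0.13662108]
```

View pics/c1.png

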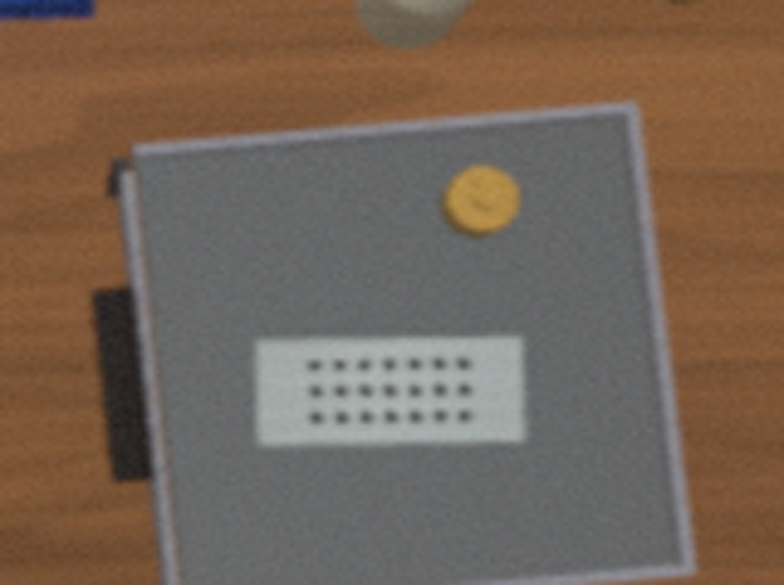

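View pics/c2.png

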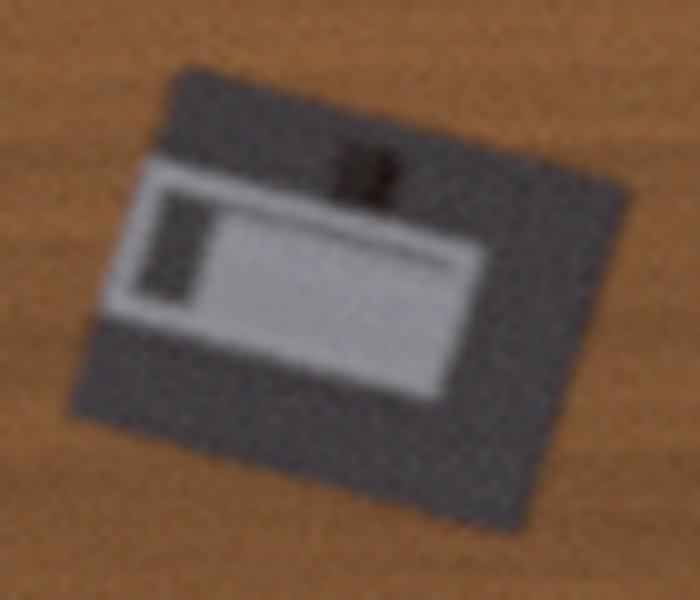

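The crop shows the perforated plate lying flat near (380,226), measuring 137x58 mm against 140x60 given, so it's the right one. The gate and handle are to its left at (325,225) and the weight is at (399,184). The hopper rim corners are at about (195,227), (229,236), (224,253) and (190,244).

```bash
python3 - <<'E'
from h import *
d=load("top0"); W=cloud(d)
print("cam",-d["R"].T@d["t"])
f=lambda x,y:(300+x/4.9,140+y/4.5)
for n,p,z in [("rimTL",(135,148),.122),("rimTR",(635,103),.122),("rimBR",(693,573),.122),("hA",(93,290),.14),("hB",(113,480),.14),("gateTop",(120,172),.14),("gateBot",(160,560),.14)]:
    print(n,world(d,*f(*p),z=z).round(4))
H=np.array([world(d,180+x/10,210+y/9.23,z=.1) for x,y in [(150,158),(487,243),(440,400),(103,312)]])
print(H.round(4),np.linalg.norm(H-np.roll(H,-1,0),axis=1),H.mean(0))
e=H[0]-H[1]+H[3]-H[2]; print("hopper y yaw",np.degrees(np.arctan2(e[1],e[0])))
F=np.array([world(d,180+x/10,210+y/9.23,z=.012) for x,y in [(188,65),(630,190),(520,530),(70,410)]])
print(F.round(4),np.linalg.norm(F-np.roll(F,-1,0),axis=1),F.mean(0))
print("med handle",np.median(W[212:240,323:327].reshape(-1,3),0), "deck",np.median(W[250:265,350:420,2]),"plate",np.median(W[218:235,360:400,2]),"table",np.median(W[330:340,380:400,2]))
s=load("scene0");S=cloud(s)
print("scene plate",np.median(S[290:300,285:300,2]))
E
```

```text
cam [0.42753979 0.04625896 1.48039156]
rimTL [ 0.687  -0.0372  0.122 ]
rimTR [ 0.7064 -0.3013  0.122 ]
rimBR [ 0.4367 -0.3201  0.122 ]
hA [ 0.6038 -0.012   0.14  ]
hB [ 0.497 -0.019  0.14 ]
gateTop [ 0.6701 -0.028   0.14  ]
gateBot [ 0.4517 -0.0417  0.14  ]
[[0.5587 0.3076 0.1   ]
 [0.5325 0.2215 0.1   ]
 [0.489  0.2344 0.1   ]
 [0.516  0.3203 0.1   ]] [0.08996875 0.04540327 0.09001449 0.04458571] [0.52407414 0.27096864 0.1       ]
hopper y yaw 72.82555406964829
[[0.5946 0.3134 0.012 ]
 [0.554  0.1932 0.012 ]
 [0.4538 0.2254 0.012 ]
 [0.4928 0.3472 0.012 ]] [0.12684544 0.10518007 0.12790929 0.1071967 ] [0.52379461 0.26982368 0.012     ]
med handle [ 0.55124131 -0.02468686  0.12972449] deck 0.10954675197137623 plate 0.1125861537522381 table -0.00027567449365917187
scene plate 0.11272515542667944
```

```bash
cat > plan.py <<'E'
import sys,numpy as np
from scipy.spatial.transform import Rotation as Ro
from rig import manip
def st():
    s=manip.get_state(); q=s["ee_rot"]; R=Ro.from_quat([q[1],q[2],q[3],q[0]])
    X=R.as_matrix(); 
    print("t",round(s["clock"],2),"pos",s["position"].round(4),"yawx",np.degrees(np.arctan2(X[1,0],X[0,0])).round(2),"tilt",np.degrees(np.arccos(-X[2,2])).round(2),"F",s["contact_force"].round(1),"w",round(s["width"],4),"q",s["qpos"].round(2))
    return s["position"],R
def go(target,yaw,n,p=None,R=None):
    """straight line in n rows, print tool-frame rows"""
    if p is None: p,R=st()
    c,s_=np.cos(np.radians(yaw)),np.sin(np.radians(yaw))
    T=Ro.from_matrix(np.array([[c,s_,0],[s_,-c,0],[0,0,-1.]]))
    w=(R.inv()*T).as_rotvec()/n; dl=(np.array(target)-p)/n
    for i in range(n):
        print(np.round(R.inv().apply(dl),4).tolist(),np.round(w,4).tolist()); R=R*Ro.from_rotvec(w)
    return np.array(target),T
E
python3 - <<'E'
from plan import *
p,R=st()
p,R=go([0.26,-0.50,0.26],33,2,p,R)
p,R=go([0.551,-0.026,0.20],94,14,p,R)
E
```

```text
t 0.15 pos [ 0.2566 -0.5141  0.2052] yawx 26.52 tilt 0.08 F [-1.6 -0.3  1.1] w 0.0854 q [-1.23  0.28  1.51  0.    1.36 -0.12]
[0.0047, -0.0056, -0.0274] [-0.0007, -0.0001, -0.0566]
[0.005, -0.0053, -0.0274] [-0.0007, -0.0001, -0.0566]
[0.0359, -0.0171, 0.0043] [0.0, 0.0, -0.076]
[0.0371, -0.0143, 0.0043] [0.0, 0.0, -0.076]
[0.038, -0.0114, 0.0043] [0.0, 0.0, -0.076]
[0.0388, -0.0085, 0.0043] [0.0, 0.0, -0.076]
[0.0393, -0.0055, 0.0043] [0.0, 0.0, -0.076]
[0.0396, -0.0025, 0.0043] [0.0, 0.0, -0.076]
[0.0397, 0.0005, 0.0043] [0.0, 0.0, -0.076]
[0.0396, 0.0035, 0.0043] [0.0, 0.0, -0.076]
[0.0392, 0.0065, 0.0043] [0.0, 0.0, -0.076]
[0.0386, 0.0095, 0.0043] [0.0, 0.0, -0.076]
[0.0378, 0.0124, 0.0043] [0.0, 0.0, -0.076]
[0.0367, 0.0152, 0.0043] [0.0, 0.0, -0.076]
[0.0355, 0.0179, 0.0043] [0.0, 0.0, -0.076]
[0.034, 0.0206, 0.0043] [0.0, 0.0, -0.076]
```

>>> apply_moves:
  moves: [0, 0.005, -0.0055, -0.027, 0, 0, -0.057, 0, 0.005, -0.005, -0.027, 0, 0, -0.057, 0, 0.036, -0.017, 0, 0, 0, -0.076, 0, 0.037, -0.014, 0, 0, 0, -0.076, 0, 0.038, -0.011, 0, 0, 0, -0.076, 0, 0.039, -0.0085, 0, 0, 0, -0.076, 0, 0.039, -0.0055, 0, 0, 0, -0.076, 0, 0.0395, -0.0025, 0, 0, 0, -0.076]

```text
clock: 0.82
position: [0.3836, -0.296, 0.2577]
ee_rot: [-0.002, 0.867, 0.499, -0.001]
contact_force: [1.5, -1.2, 0.2]
width: 0.0001
```

```bash
python3 - <<'E'
from plan import *
go([0.551,-0.026,0.20],94,10)
E
```

```text
t 0.82 pos [ 0.3836 -0.296   0.2577] yawx 59.84 tilt 0.29 F [ 1.5 -1.2  0.2] w 0.0001 q [-0.8   0.11  1.59 -0.    1.45 -0.27]
[0.0317, 0.0009, 0.0058] [-0.0005, -0.0003, -0.0596]
[0.0316, 0.0028, 0.0058] [-0.0005, -0.0003, -0.0596]
[0.0314, 0.0047, 0.0058] [-0.0005, -0.0003, -0.0596]
[0.0311, 0.0066, 0.0058] [-0.0005, -0.0003, -0.0596]
[0.0306, 0.0084, 0.0058] [-0.0005, -0.0003, -0.0596]
[0.0301, 0.0102, 0.0058] [-0.0005, -0.0003, -0.0596]
[0.0294, 0.012, 0.0058] [-0.0005, -0.0003, -0.0596]
[0.0287, 0.0137, 0.0058] [-0.0005, -0.0003, -0.0596]
[0.0278, 0.0154, 0.0058] [-0.0005, -0.0003, -0.0596]
[0.0268, 0.017, 0.0058] [-0.0005, -0.0003, -0.0596]
```

>>> apply_moves:
  moves: [0, 0.039, 0.001, 0.004, 0, 0, -0.075, 0, 0.039, 0.004, 0.004, 0, 0, -0.075, 0, 0.039, 0.0065, 0.004, 0, 0, -0.075, 0, 0.0385, 0.0095, 0.004, 0, 0, -0.075, 0, 0.0375, 0.012, 0.004, 0, 0, -0.075, 0, 0.0365, 0.0145, 0.004, 0, 0, -0.075, 0, 0.035, 0.017, 0.004, 0, 0, -0.075, 0, 0.034, 0.02, 0.004, 0, 0, -0.075]

```text
clock: 1.48
position: [0.5459, -0.009, 0.2249]
ee_rot: [-0.001, 0.669, 0.743, -0.0]
contact_force: [0.7, -0.3, 0.3]
width: -0.0001
```

```bash
python3 - <<'E'
from plan import *
go([0.551,-0.026,0.15],94,4)
E
```

```text
t 1.48 pos [ 0.5459 -0.009   0.2249] yawx 95.95 tilt 0.13 F [ 0.7 -0.3  0.3] w -0.0001 q [-0.14  0.22  1.53  0.    1.39 -0.25]
[-0.0044, 0.0009, 0.0187] [-0.0005, -0.0004, 0.0085]
[-0.0044, 0.0009, 0.0187] [-0.0005, -0.0004, 0.0085]
[-0.0043, 0.0009, 0.0187] [-0.0005, -0.0004, 0.0085]
[-0.0043, 0.0009, 0.0187] [-0.0005, -0.0004, 0.0085]
```

>>> apply_moves:
  moves: [0, -0.0045, 0.001, 0.018, 0, 0, 0.0085, 0, -0.0045, 0.001, 0.018, 0, 0, 0.0085, 0, -0.0045, 0.001, 0.018, 0, 0, 0.0085, 0, -0.0045, 0.001, 0.015, 0, 0, 0.0085, 0, 0, 0, 0, 0, 0, 0, 0, 0, 0, 0, 0, 0, 0, 0, 0, 0, 0, 0, 0, 0, 0, 0, 0, 0, 0, 0, 0]

```text
clock: 2.15
position: [0.5556, -0.0137, 0.1517]
ee_rot: [-0.003, 0.675, 0.737, 0.002]
contact_force: [-1.2, -0.7, -0.2]
width: 0.0003
```

```bash
python3 - <<'E'
from plan import *
go([0.551,-0.026,0.14],94,1)
from rig import imaging; import cv2
d=imaging.get_image("wrist"); cv2.imwrite("pics/w1.png",d["image"][:,:,::-1])
E
```

```text
t 2.15 pos [ 0.5556 -0.0137  0.1517] yawx 95.03 tilt 0.43 F [-1.2 -0.7 -0.2] w 0.0003 q [-0.15  0.28  1.63  0.01  1.23 -0.25]
[-0.0119, -0.0057, 0.0117] [-0.0012, -0.0074, 0.0179]
```

View pics/w1.png

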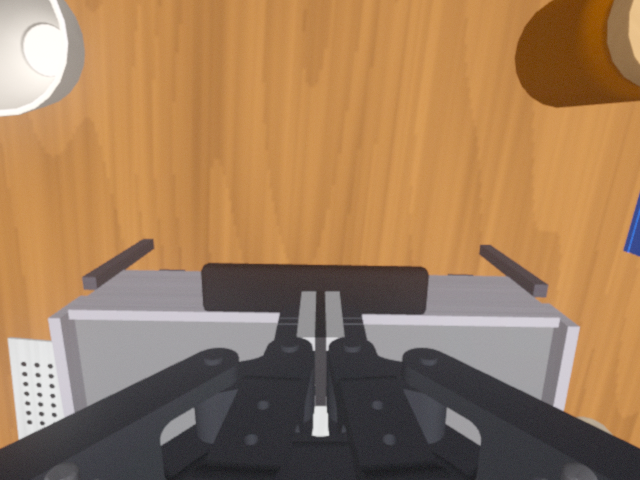

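The wrist view shows the handle bar spanning columns 202-427 at rows 265-312, with the closed fingertips over it near (320,295). By the numbers I still need to move 12 mm toward the deck.

>>> apply_moves:
  moves: [0, -0.004, -0.002, 0, 0, -0.004, 0.005, 0, -0.004, -0.002, 0, 0, -0.003, 0.005, 0, -0.004, -0.001, 0, 0, 0, 0.005, 0, 0, 0, 0, 0, 0, 0, 0, 0, 0, 0.005, 0, 0, 0, 0, 0, 0, 0.005, 0, 0, 0, 0, 0, 0, 0.005, 0, 0, 0, 0, 0, 0, 0, 0, 0, 0]

```text
clock: 2.87
position: [0.5529, -0.0285, 0.1393]
ee_rot: [0.003, 0.682, 0.731, 0.002]
contact_force: [-0.5, 0.5, 0.2]
width: 0.0
```

```bash
python3 - <<'E'
from plan import *
go([0.551,-0.026,0.14],94,1)
E
```

```text
t 2.87 pos [ 0.5529 -0.0285  0.1393] yawx 94.01 tilt 0.39 F [-0.5  0.5  0.2] w 0.0 q [-0.18  0.29  1.66 -0.    1.19 -0.25]
[0.0026, -0.0017, -0.0007] [0.0063, 0.0023, 0.0002]
```

>>> apply_moves:
  moves: [0, 0.001, -0.001, 0.008, 0.004, 0.002, 0, 0, 0.001, -0.001, 0.008, 0, 0, 0, 0, 0, 0, 0.008, 0, 0, 0, 0, 0, 0, 0.008, 0, 0, 0, 0, 0, 0, 0.008, 0, 0, 0, 0, 0, 0, 0.008, 0, 0, 0, 0, 0, 0, 0.006, 0, 0, 0, 0, 0, 0, 0, 0, 0, 0]

```text
clock: 3.53
position: [0.5511, -0.0262, 0.0793]
ee_rot: [0.001, 0.682, 0.732, 0.001]
contact_force: [-0.3, -0.1, -0.6]
width: -0.0005
```

```bash
python3 - <<'E'
from plan import *
go([0.551,-0.026,0.078],94,1)
E
```

```text
t 3.53 pos [ 0.5511 -0.0262  0.0793] yawx 94.06 tilt 0.12 F [-0.3 -0.1 -0.6] w -0.0005 q [-0.17  0.34  1.75  0.    1.05 -0.24]
[0.0002, -0.0001, 0.0013] [0.002, 0.0003, 0.001]
```

>>> apply_moves:
  moves: [0, 0, 0, 0.002, 0, 0, 0, 0, 0, 0, 0.002, 0, 0, 0, 0, 0, 0, 0.002, 0, 0, 0, 0, 0, 0, 0.002, 0, 0, 0, 0, 0, 0, 0, 0, 0, 0, 0, 0, 0, 0, 0, 0, 0, 0, 0, 0, 0, 0, 0, 0, 0, 0, 0, 0, 0, 0, 0]

```text
clock: 4.2
position: [0.5511, -0.0261, 0.0709]
ee_rot: [0.001, 0.682, 0.732, 0.001]
contact_force: [0.1, -0.6, 1.1]
width: 0.0001
```

```bash
python3 - <<'E'
from plan import *
st()
from rig import imaging; import cv2
d=imaging.get_image("wrist"); cv2.imwrite("pics/w2.png",d["image"][:,:,::-1])
E
```

```text
t 4.2 pos [ 0.5511 -0.0261  0.0709] yawx 94.05 tilt 0.12 F [ 0.1 -0.6  1.1] w 0.0001 q [-0.17  0.35  1.76  0.    1.03 -0.24]
```

View pics/w2.png

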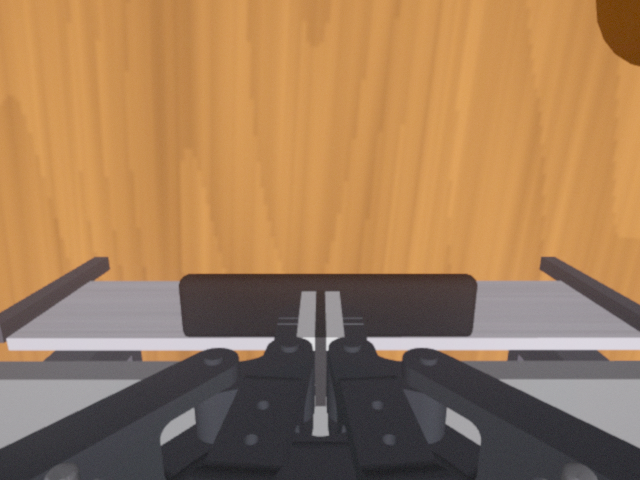

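```bash
python3 - <<'E'
from plan import *; from h import *
from rig import imaging
d=imaging.get_image("wrist"); np.savez("wr2.npz",**d)
W=cloud(d)
for n,u,v in [("handleL",230,305),("handleR",430,305),("gate",150,342),("deck",100,420),("tipL",308,297),("tipR",334,297),("strip",310,320),("table",320,150)]:
    print(n,W[v,u].round(4),d["range_z"][v,u])
d=imaging.get_image("scene");np.savez("sc2.npz",**d); cv2.imwrite("pics/s2.png",cv2.resize(d["image"][180:400,180:460,::-1],(784,600)))
E
```

```text
handleL [ 0.519  -0.0246  0.0956] 0.15378554
handleR [ 0.5915 -0.0195  0.0956] 0.15392748
gate [ 0.4894 -0.0418  0.0955] 0.15786548
deck [ 0.5082 -0.0174  0.1675] 0.08233184
tipL [ 0.547  -0.0159  0.1041] 0.14389691
tipR [ 0.5558 -0.0151  0.1044] 0.14352375
strip [ 0.5481 -0.0153  0.1225] 0.12601142
table [5.482e-01 2.710e-02 1.000e-04] 0.23262227
```

View pics/s2.png

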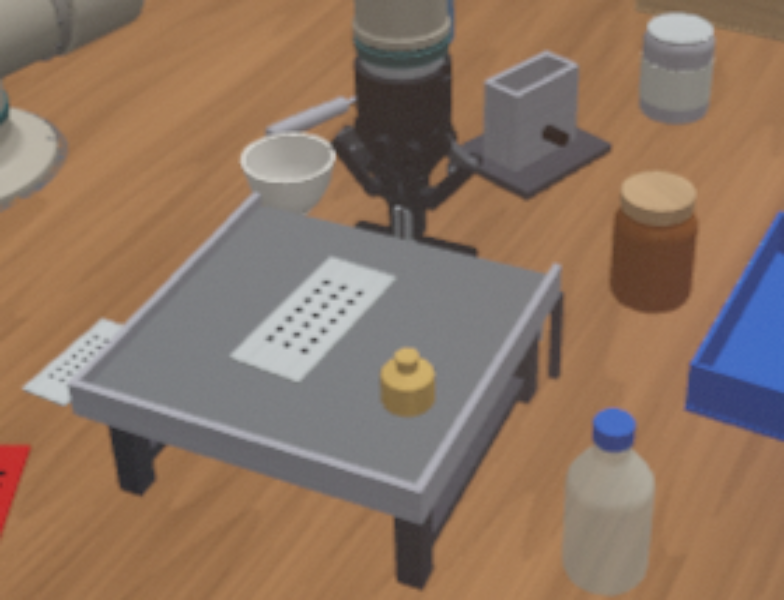

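```bash
python3 - <<'E'
from h import *
d=load("wr2");W=cloud(d)
for u in (300,308,320,334):
  for v in range(270,430,12): print(u,v,W[v,u].round(4))
cv2.imwrite("pics/w2c.png",cv2.resize(d["image"][260:440,220:420,::-1],(660,594),interpolation=2))
E
```

```text
300 270 [ 0.5413 -0.0436 -0.0006]
300 282 [ 0.5438 -0.0147  0.0935]
300 294 [ 0.5441 -0.019   0.0945]
300 306 [ 0.5445 -0.0202  0.1022]
300 318 [ 0.545  -0.0158  0.1207]
300 330 [ 0.5454 -0.0158  0.1282]
300 342 [ 0.5457 -0.0149  0.1367]
300 354 [ 0.546  -0.0145  0.1434]
300 366 [ 0.5462 -0.0146  0.1486]
300 378 [ 0.5464 -0.0143  0.154 ]
300 390 [ 0.5466 -0.0115  0.1625]
300 402 [ 0.5468 -0.0135  0.1636]
300 414 [ 0.547  -0.0157  0.1644]
300 426 [ 0.5471 -0.0181  0.165 ]
308 270 [ 0.5461 -0.0439 -0.0023]
308 282 [ 0.5467 -0.0142  0.0944]
308 294 [ 0.547  -0.0155  0.1023]
308 306 [ 0.5472 -0.0158  0.1117]
308 318 [ 0.5474 -0.0153  0.1213]
308 330 [ 0.5476 -0.0153  0.129 ]
308 342 [ 0.5478 -0.0148  0.1366]
308 354 [ 0.548  -0.0146  0.143 ]
308 366 [ 0.5481 -0.0149  0.148 ]
308 378 [ 0.5483 -0.0163  0.1507]
308 390 [ 0.5486 -0.024   0.1444]
308 402 [ 0.5488 -0.0282  0.1434]
308 414 [ 0.5491 -0.0319  0.1434]
308 426 [ 0.5493 -0.0342  0.145 ]
320 270 [ 0.5533 -0.0431 -0.0016]
320 282 [ 0.551  -0.014   0.0941]
320 294 [ 0.5511 -0.0155  0.1017]
320 306 [ 0.5511 -0.015   0.1127]
320 318 [ 0.5511 -0.0155  0.1204]
320 330 [ 0.551  -0.0148  0.1295]
320 342 [ 0.5512 -0.0169  0.1325]
320 354 [ 0.5514 -0.0204  0.1328]
320 366 [ 0.5517 -0.0246  0.1321]
320 378 [ 0.5519 -0.028   0.1328]
320 390 [ 0.5523 -0.0324  0.132 ]
320 402 [ 0.5525 -0.0353  0.1335]
320 414 [ 0.5542 -0.0584  0.1088]
320 426 [ 0.5546 -0.0638  0.1083]
334 270 [ 5.615e-01 -4.210e-02 -4.000e-04]
334 282 [ 0.5561 -0.0137  0.094 ]
334 294 [ 0.5559 -0.0149  0.1022]
334 306 [ 0.5556 -0.0149  0.1122]
334 318 [ 0.5554 -0.0156  0.1195]
334 330 [ 0.5551 -0.0157  0.1273]
334 342 [ 0.5546 -0.014   0.1373]
334 354 [ 0.5544 -0.0136  0.1439]
334 366 [ 0.5542 -0.0137  0.1492]
334 378 [ 0.5542 -0.015   0.1521]
334 390 [ 0.5545 -0.0182  0.1522]
334 402 [ 0.5555 -0.0272  0.1442]
334 414 [ 0.5557 -0.0305  0.1446]
334 426 [ 0.556  -0.0339  0.1449]
```

View pics/w2c.png

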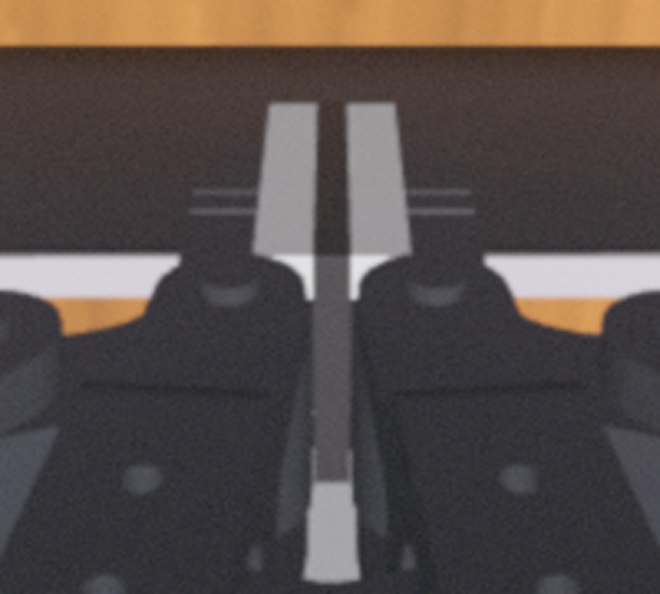

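The wrist depth puts the handle top at z≈0.0955, so the gate is at about 0.045 of 0.062. The visible fingertips end roughly 25 mm above the reported TCP while the jaws are shut. I'll keep pushing until the stop is felt.

>>> apply_moves:
  moves: [0, 0, 0, 0.003, 0, 0, 0, 0, 0, 0, 0.003, 0, 0, 0, 0, 0, 0, 0.003, 0, 0, 0, 0, 0, 0, 0.003, 0, 0, 0, 0, 0, 0, 0.002, 0, 0, 0, 0, 0, 0, 0.002, 0, 0, 0, 0, 0, 0, 0, 0, 0, 0, 0, 0, 0, 0, 0, 0, 0]

```text
clock: 5.02
position: [0.5511, -0.0261, 0.0536]
ee_rot: [0.001, 0.682, 0.732, 0.001]
contact_force: [-0.6, -0.1, 3.0]
width: -0.0
```

```bash
python3 - <<'E'
from plan import *; from h import *
st()
from rig import imaging
d=imaging.get_image("wrist"); np.savez("wr3.npz",**d); cv2.imwrite("pics/w3.png",d["image"][:,:,::-1])
W=cloud(d)
print("handle",np.median(W[290:320,200:280].reshape(-1,3),0),np.median(W[290:320,400:440].reshape(-1,3),0))
E
```

```text
t 5.02 pos [ 0.5511 -0.0261  0.0536] yawx 94.05 tilt 0.13 F [-0.6 -0.1  3. ] w -0.0 q [-0.17  0.37  1.78  0.    0.99 -0.24]
handle [ 0.52244109 -0.02435077  0.07782688] [ 0.58785014 -0.01978824  0.0778192 ]
```

View pics/w3.png

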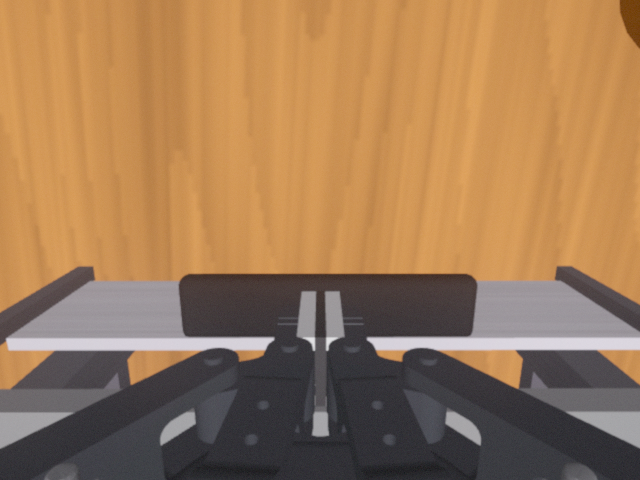

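The handle top now measures z=0.0778 against 0.078 expected, and the force is rising, so the gate is fully down. With the jaws shut, the fingertips sit about 24 mm behind the reported TCP. I'll retreat and go behind the plate.

```bash
python3 - <<'E'
from plan import *
p,R=st()
p,R=go([0.551,-0.026,0.175],94,4,p,R)
p,R=go([0.546,-0.262,0.175],90,8,p,R)
E
```

```text
t 5.07 pos [ 0.5511 -0.0261  0.0536] yawx 94.05 tilt 0.13 F [ 0.3 -0.2  1.5] w -0.0002 q [-0.17  0.37  1.78  0.    0.99 -0.24]
[0.0, 0.0, -0.0304] [0.0006, 0.0001, 0.0002]
[0.0, 0.0, -0.0304] [0.0006, 0.0001, 0.0002]
[0.0, 0.0, -0.0304] [0.0006, 0.0001, 0.0002]
[0.0, -0.0, -0.0304] [0.0006, 0.0001, 0.0002]
[-0.0294, -0.0027, 0.0] [0.0, 0.0, 0.0087]
[-0.0294, -0.0024, 0.0] [0.0, 0.0, 0.0087]
[-0.0294, -0.0022, 0.0] [0.0, 0.0, 0.0087]
[-0.0294, -0.0019, 0.0] [0.0, 0.0, 0.0087]
[-0.0295, -0.0017, 0.0] [0.0, 0.0, 0.0087]
[-0.0295, -0.0014, 0.0] [0.0, 0.0, 0.0087]
[-0.0295, -0.0011, 0.0] [0.0, 0.0, 0.0087]
[-0.0295, -0.0009, 0.0] [0.0, 0.0, 0.0087]
```

>>> apply_moves:
  moves: [0, 0, 0, -0.03, 0, 0, 0, 0, 0, 0, -0.03, 0, 0, 0, 0, 0, 0, -0.03, 0, 0, 0, 0, 0, 0, -0.031, 0, 0, 0, 0.04, -0.029, -0.0025, 0, 0, 0, 0.0087, 0.04, -0.029, -0.0025, 0, 0, 0, 0.0087, 0.04, -0.029, -0.002, 0, 0, 0, 0.0087, 0.04, -0.029, -0.002, 0, 0, 0, 0.0087]

```text
clock: 5.73
position: [0.5483, -0.1396, 0.1772]
ee_rot: [-0.002, 0.691, 0.723, 0.001]
contact_force: [0.7, -0.5, -0.7]
width: 0.0396
```

>>> apply_moves:
  moves: [0.04, -0.0295, -0.002, 0, 0, 0, 0.0087, 0.04, -0.0295, -0.0015, 0, 0, 0, 0.0087, 0.04, -0.0295, -0.001, 0, 0, 0, 0.0087, 0.04, -0.0295, -0.001, 0, 0, 0, 0.0087, 0.04, 0, 0, 0, 0, 0, 0, 0.04, 0, 0, 0, 0, 0, 0, 0.04, 0, 0, 0, 0, 0, 0, 0.04, 0, 0, 0, 0, 0, 0]

```text
clock: 6.4
position: [0.5452, -0.2689, 0.1734]
ee_rot: [-0.002, 0.707, 0.708, 0.0]
contact_force: [0.1, 1.0, -0.7]
width: 0.0398
```

```bash
python3 - <<'E'
from plan import *; from h import *
go([0.546,-0.262,0.12],90,3)
from rig import imaging
d=imaging.get_image("wrist"); np.savez("wr4.npz",**d); cv2.imwrite("pics/w4.png",d["image"][:,:,::-1])
E
```

```text
t 6.4 pos [ 0.5452 -0.2689  0.1734] yawx 90.07 tilt 0.21 F [ 0.1  1.  -0.7] w 0.0398 q [-0.57  0.35  1.48  0.    1.32 -0.58]
[0.0022, 0.0003, 0.0178] [-0.0006, -0.001, 0.0004]
[0.0023, 0.0003, 0.0178] [-0.0006, -0.001, 0.0004]
[0.0023, 0.0003, 0.0178] [-0.0006, -0.001, 0.0004]
```

View pics/w4.png

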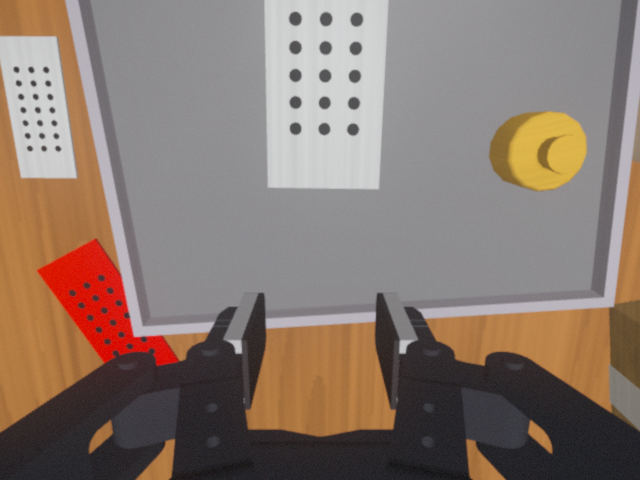

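```bash
python3 - <<'E'
from h import *
d=load("wr4");W=cloud(d)
print([world(d,*p,z=.113).round(4) for p in [(268,188),(380,188),(266,10),(388,10)]])
print("rim",world(d,325,305,z=.122),"rear wall in",world(d,325,312,z=.11))
print("weight",world(d,540,145,z=.13))
for u in (245,258,384,395):
  print(u,[W[v,u].round(3).tolist() for v in range(285,400,10)])
E
```

```text
[array([ 0.5178, -0.2348,  0.113 ]), array([ 0.5781, -0.2347,  0.113 ]), array([ 0.5195, -0.1484,  0.113 ]), array([ 0.5786, -0.1483,  0.113 ])]
rim [ 0.54875928 -0.29894414  0.122     ] rear wall in [ 0.54891995 -0.30875627  0.11      ]
weight [ 0.65245455 -0.21116946  0.13      ]
245 [[0.502, -0.292, 0.109], [0.52, -0.258, 0.205], [0.522, -0.259, 0.213], [0.523, -0.258, 0.221], [0.524, -0.258, 0.228], [0.525, -0.259, 0.233], [0.526, -0.26, 0.236], [0.526, -0.263, 0.236], [0.525, -0.266, 0.236], [0.525, -0.27, 0.236], [0.525, -0.272, 0.237], [0.525, -0.276, 0.236]]
258 [[0.51, -0.292, 0.109], [0.525, -0.258, 0.205], [0.526, -0.258, 0.214], [0.526, -0.261, 0.216], [0.526, -0.264, 0.217], [0.526, -0.267, 0.218], [0.526, -0.27, 0.218], [0.526, -0.273, 0.22], [0.526, -0.276, 0.22], [0.526, -0.279, 0.221], [0.489, -0.433, -0.001], [0.488, -0.444, -0.0]]
384 [[0.583, -0.292, 0.11], [0.568, -0.259, 0.204], [0.567, -0.258, 0.214], [0.566, -0.26, 0.218], [0.566, -0.263, 0.218], [0.566, -0.266, 0.219], [0.566, -0.269, 0.221], [0.566, -0.272, 0.221], [0.566, -0.275, 0.222], [0.566, -0.277, 0.225], [0.605, -0.432, 0.0], [0.605, -0.444, -0.001]]
395 [[0.59, -0.292, 0.109], [0.572, -0.258, 0.205], [0.57, -0.258, 0.214], [0.569, -0.258, 0.221], [0.568, -0.258, 0.228], [0.567, -0.258, 0.234], [0.567, -0.26, 0.237], [0.567, -0.263, 0.236], [0.567, -0.266, 0.237], [0.567, -0.269, 0.237], [0.567, -0.272, 0.237], [0.567, -0.276, 0.236]]
```

>>> apply_moves:
  moves: [0.04, 0.001, 0, 0.016, 0, 0, 0, 0.04, 0.001, -0.0005, 0.016, 0, 0, 0, 0.04, 0, -0.001, 0.016, 0, 0, 0, 0.04, 0, 0, 0.016, 0, 0, 0, 0.04, 0, 0, 0.014, 0, 0, 0, 0.04, 0, 0, 0, 0, 0, 0, 0.04, 0, 0, 0, 0, 0, 0, 0.04, 0, 0, 0, 0, 0, 0]

```text
clock: 7.12
position: [0.546, -0.2565, 0.0956]
ee_rot: [-0.0, 0.702, 0.712, 0.002]
contact_force: [-0.5, -0.2, 0.1]
width: 0.04
```

```bash
python3 - <<'E'
from plan import *; from h import *
st()
from rig import imaging
d=imaging.get_image("wrist"); np.savez("wr5.npz",**d); cv2.imwrite("pics/w5.png",d["image"][:,:,::-1])
E
```

```text
t 7.12 pos [ 0.546  -0.2565  0.0956] yawx 90.8 tilt 0.23 F [-0.5 -0.2  0.1] w 0.04 q [-0.56  0.4   1.61  0.    1.14 -0.57]
```

View pics/w5.png

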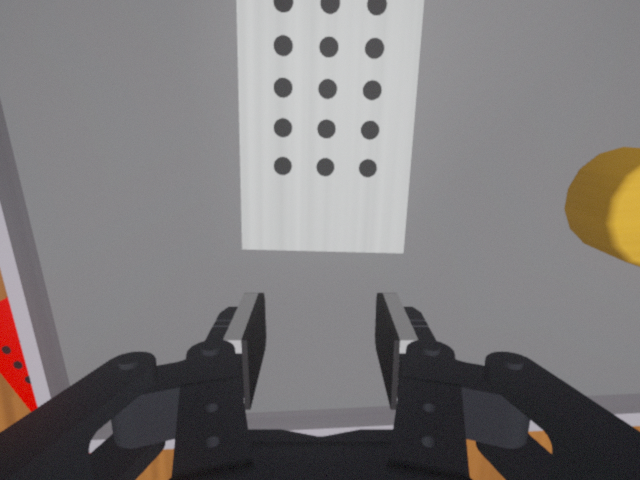

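The view shows the plate's trailing end at row 250 and the fingertips (rows 292 and up) behind it, still in the air. I'll descend gently until contact.

>>> apply_moves:
  moves: [0.04, 0, 0, 0.003, 0, 0, 0, 0.04, 0, 0, 0.003, 0, 0, 0, 0.04, 0, 0, 0.003, 0, 0, 0, 0.04, 0, 0, 0.001, 0, 0, 0, 0.04, 0, 0, 0.001, 0, 0, 0, 0.04, 0, 0, 0, 0, 0, 0, 0.04, 0, 0, 0, 0, 0, 0, 0.04, 0, 0, 0, 0, 0, 0]

```text
clock: 7.83
position: [0.5487, -0.2578, 0.0877]
ee_rot: [0.004, 0.702, 0.712, 0.003]
contact_force: [-0.4, -0.4, -0.7]
width: 0.0398
```

```bash
python3 - <<'E'
from plan import *
st()
E
```

```text
t 7.83 pos [ 0.5487 -0.2578  0.0877] yawx 90.81 tilt 0.53 F [-0.4 -0.4 -0.7] w 0.0398 q [-0.56  0.4   1.62  0.    1.11 -0.57]
```

>>> apply_moves:
  moves: [0.04, 0, 0, 0.001, 0.004, 0, 0, 0.04, 0, 0, 0.001, 0.003, 0, 0, 0.04, 0, 0, 0.001, 0, 0, 0, 0.04, 0, 0, 0.001, 0, 0, 0, 0.04, 0, 0, 0, 0, 0, 0, 0.04, 0, 0, 0, 0, 0, 0, 0.04, 0, 0, 0, 0, 0, 0, 0.04, 0, 0, 0, 0, 0, 0]

```text
clock: 8.5
position: [0.5488, -0.258, 0.0832]
ee_rot: [0.001, 0.702, 0.712, 0.0]
contact_force: [0.8, 0.7, -0.6]
width: 0.0401
```

```bash
python3 - <<'E'
from plan import *
st()
E
```

```text
t 8.5 pos [ 0.5488 -0.258   0.0832] yawx 90.8 tilt 0.1 F [ 0.8  0.7 -0.6] w 0.0401 q [-0.55  0.41  1.62 -0.    1.11 -0.57]
```

>>> apply_moves:
  moves: [0.04, 0, 0, 0.001, 0, 0, 0, 0.04, 0, 0, 0.001, 0, 0, 0, 0.04, 0, 0, 0, 0, 0, 0, 0.04, 0, 0, 0, 0, 0, 0, 0.04, 0, 0, 0, 0, 0, 0, 0.04, 0, 0, 0, 0, 0, 0, 0.04, 0, 0, 0, 0, 0, 0, 0.04, 0, 0, 0, 0, 0, 0]

```text
clock: 9.17
position: [0.549, -0.2581, 0.0834]
ee_rot: [0.002, 0.702, 0.712, 0.0]
contact_force: [0.3, 0.3, 0.2]
width: 0.0397
```

```bash
python3 - <<'E'
from plan import *
st()
from rig import imaging; import cv2
d=imaging.get_image("scene"); cv2.imwrite("pics/s6.png",cv2.resize(d["image"][240:370,200:400,::-1],(800,520),interpolation=2))
E
```

```text
t 9.17 pos [ 0.549  -0.2581  0.0834] yawx 90.8 tilt 0.19 F [0.3 0.3 0.2] w 0.0397 q [-0.55  0.41  1.62 -0.    1.11 -0.57]
```

View pics/s6.png

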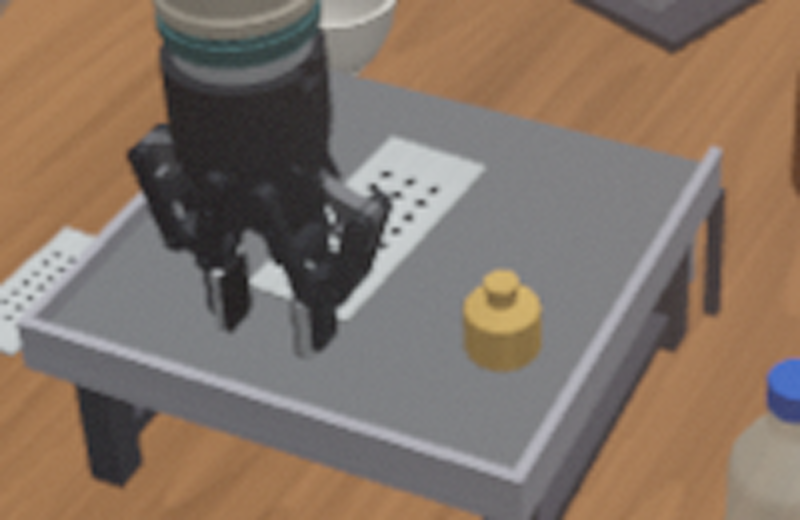

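>>> apply_moves:
  moves: [0.04, 0, 0, 0.0015, 0, 0, 0, 0.04, 0, 0, 0.0015, 0, 0, 0, 0.04, 0, 0, 0.0015, 0, 0, 0, 0.04, 0, 0, 0.0015, 0, 0, 0, 0.04, 0, 0, 0.0015, 0, 0, 0, 0.04, 0, 0, 0.0015, 0, 0, 0, 0.04, 0, 0, 0.0015, 0, 0, 0, 0.04, 0, 0, 0.0015, 0, 0, 0]

```text
clock: 9.88
position: [0.5492, -0.2583, 0.0832]
ee_rot: [0.004, 0.702, 0.712, 0.0]
contact_force: [-1.9, 1.7, 9.1]
width: 0.04
```

```bash
python3 - <<'E'
from plan import *
st()
E
```

```text
t 9.88 pos [ 0.5492 -0.2583  0.0832] yawx 90.81 tilt 0.47 F [-1.9  1.7  9.1] w 0.04 q [-0.55  0.41  1.63 -0.    1.1  -0.57]
```

Contact with the deck is confirmed: 9 N at TCP z=0.083, so the tip offset is about 27 mm at this opening. Now I'll push along the deck with light down-pressure.

>>> apply_moves:
  moves: [0.04, 0.006, 0, 0.0003, -0.003, 0, 0, 0.04, 0.01, 0, 0.0005, -0.003, 0, 0, 0.04, 0.01, 0, 0.0005, 0, 0, 0, 0.04, 0.01, 0, 0.0005, 0, 0, 0, 0.04, 0.01, 0, 0.0005, 0, 0, 0, 0.04, 0.005, 0, 0.0005, 0, 0, 0, 0.04, 0, 0, 0, 0, 0, 0, 0.04, 0, 0, 0, 0, 0, 0]

```text
clock: 10.55
position: [0.5514, -0.2055, 0.0837]
ee_rot: [0.013, 0.701, 0.713, 0.002]
contact_force: [0.6, -1.5, 2.6]
width: 0.0404
```

```bash
python3 - <<'E'
from plan import *; from h import *
st()
from rig import imaging
d=imaging.get_image("wrist"); np.savez("wr7.npz",**d); cv2.imwrite("pics/w7.png",d["image"][:,:,::-1])
E
```

```text
t 10.55 pos [ 0.5514 -0.2055  0.0837] yawx 90.98 tilt 1.48 F [ 0.6 -1.5  2.6] w 0.0404 q [-0.47  0.37  1.68 -0.    1.06 -0.49]
```

View pics/w7.png

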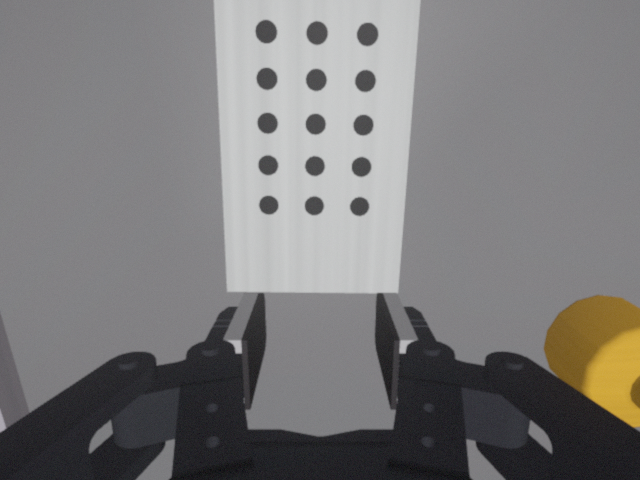

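The plate's trailing end (row 292) is square against both fingers, so the push works. Next I'll correct the 1.5° tilt and carry on.

```bash
python3 - <<'E'
from plan import *
go([0.5485,-0.142,0.0835],90.5,7)
E
```

```text
t 10.6 pos [ 0.5514 -0.2053  0.0836] yawx 90.96 tilt 1.45 F [0.2 0.4 3.5] w 0.0402 q [-0.47  0.37  1.68 -0.    1.06 -0.49]
[0.009, -0.0003, -0.0001] [0.003, 0.0021, 0.0012]
[0.009, -0.0003, -0.0001] [0.003, 0.0021, 0.0012]
[0.009, -0.0003, -0.0001] [0.003, 0.0021, 0.0012]
[0.009, -0.0003, -0.0001] [0.003, 0.0021, 0.0012]
[0.009, -0.0003, -0.0] [0.003, 0.0021, 0.0012]
[0.009, -0.0003, -0.0] [0.003, 0.0021, 0.0012]
[0.009, -0.0003, -0.0] [0.003, 0.0021, 0.0012]
```

>>> apply_moves:
  moves: [0.04, 0.009, -0.0003, 0.0004, 0.006, 0.003, 0.001, 0.04, 0.009, -0.0003, 0.0004, 0.006, 0.003, 0.001, 0.04, 0.009, -0.0003, 0.0004, 0.006, 0.003, 0.001, 0.04, 0.009, -0.0003, 0.0004, 0.004, 0.003, 0.001, 0.04, 0.009, -0.0003, 0.0004, 0.002, 0.002, 0.001, 0.04, 0.006, 0, 0.0004, 0, 0, 0, 0.04, 0, 0, 0, 0, 0, 0, 0.04, 0, 0, 0, 0, 0, 0]

```text
clock: 11.27
position: [0.5536, -0.1529, 0.0835]
ee_rot: [0.003, 0.704, 0.71, -0.0]
contact_force: [0.0, -1.5, 3.2]
width: 0.0399
```

```bash
python3 - <<'E'
from plan import *; from h import *
st()
from rig import imaging
d=imaging.get_image("top"); np.savez("tp8.npz",**d); cv2.imwrite("pics/t8.png",cv2.resize(d["image"][140:290,280:460,::-1],(720,600),interpolation=2))
d=imaging.get_image("wrist"); np.savez("wr8.npz",**d); cv2.imwrite("pics/w8.png",d["image"][:,:,::-1])
E
```

```text
t 11.27 pos [ 0.5536 -0.1529  0.0835] yawx 90.43 tilt 0.31 F [ 0.  -1.5  3.2] w 0.0399 q [-0.39  0.37  1.7  -0.    1.08 -0.4 ]
```

View pics/t8.png

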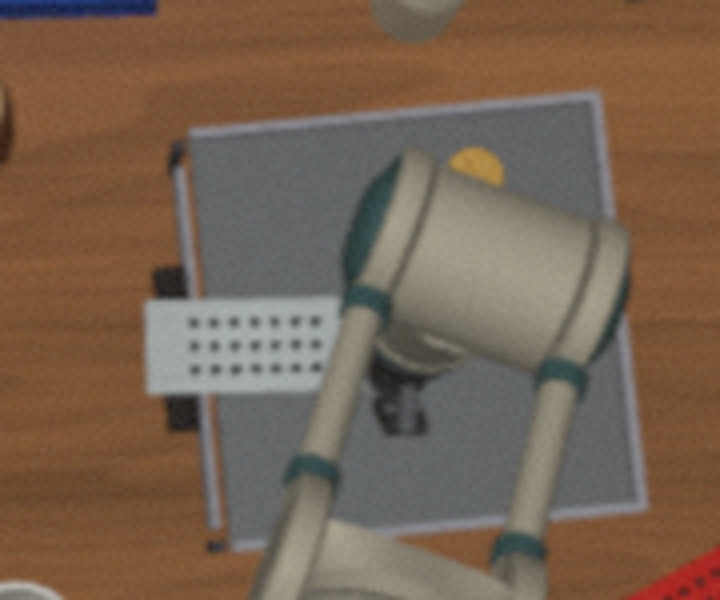

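View pics/w8.png

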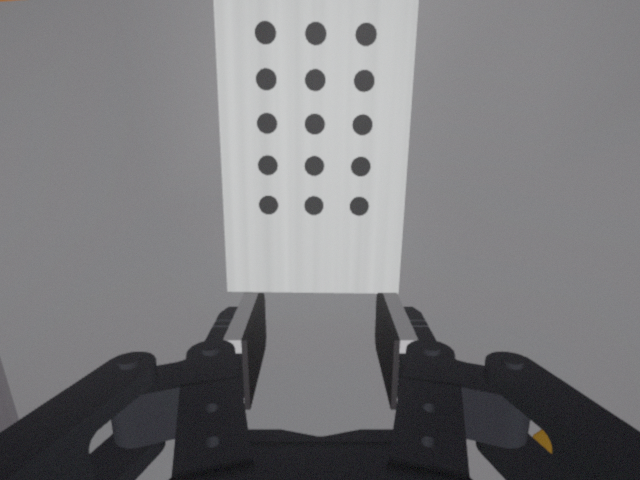

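```bash
python3 - <<'E'
from h import *
d=load("tp8")
A=[world(d,280+x/4,140+y/4,z=.113) for x,y in [(145,300),(149,394)]]
E=np.array([.5528,-.0454]);u=np.array([-.0706,.9975]);x=np.array([.9975,.0706])
for a in A: print(a.round(4),"deck y",(a[:2]-E)@u,"x",(a[:2]-E)@x)
print("trail",[world(load("wr8"),*p,z=.113).round(4) for p in [(228,292),(399,292)]])
E
```

```text
[ 0.5803 -0.0053  0.113 ] deck y 0.038012616118948024 x 0.030240531351981098
[ 0.5197 -0.0061  0.113 ] deck y 0.04153639281426082 x -0.030199281477789285
trail [array([ 0.5222, -0.1421,  0.113 ]), array([ 0.5817, -0.1417,  0.113 ])]
```

The top view puts the plate's lead end at 38-42 mm past the edge in deck y, flat and centred. I'll push about 14 mm more so there's enough to grip, and then lift off.

>>> apply_moves:
  moves: [0.04, 0.005, 0, 0.0004, 0.002, 0, 0, 0.04, 0.005, 0, 0.0004, 0, 0, 0, 0.04, 0.003, 0, 0.0004, 0, 0, 0, 0.04, 0, 0, 0, 0, 0, 0, 0.04, 0, 0, 0, 0, 0, 0, 0.04, 0, 0, 0, 0, 0, 0, 0.04, -0.003, 0, 0, 0, 0, 0, 0.04, -0.005, 0, -0.001, 0, 0, 0]

```text
clock: 12.03
position: [0.5534, -0.1494, 0.0836]
ee_rot: [0.002, 0.706, 0.709, -0.001]
contact_force: [-0.2, -0.1, -0.1]
width: 0.0407
```

```bash
python3 - <<'E'
from plan import *
p,R=st()
p,R=go([0.5536,-0.160,0.19],90.5,4,p,R)
p,R=go([0.549,-0.020,0.19],90.5,4,p,R)
E
```

```text
t 12.03 pos [ 0.5534 -0.1494  0.0836] yawx 90.25 tilt 0.24 F [-0.2 -0.1 -0.1] w 0.0407 q [-0.38  0.37  1.7  -0.    1.08 -0.39]
[-0.0028, 0.0001, -0.0266] [0.0002, 0.001, -0.0011]
[-0.0027, 0.0, -0.0266] [0.0002, 0.001, -0.0011]
[-0.0027, 0.0, -0.0266] [0.0002, 0.001, -0.0011]
[-0.0027, 0.0, -0.0266] [0.0002, 0.001, -0.0011]
[0.035, -0.0008, 0.0] [0.0, 0.0, 0.0]
[0.035, -0.0008, 0.0] [0.0, 0.0, 0.0]
[0.035, -0.0008, 0.0] [0.0, 0.0, 0.0]
[0.035, -0.0008, 0.0] [0.0, 0.0, 0.0]
```

>>> apply_moves:
  moves: [0.04, -0.002, 0, -0.025, 0, 0, 0, 0.04, 0, 0, -0.028, 0, 0, 0, 0.04, 0, 0, -0.028, 0, 0, 0, 0.04, 0, 0, -0.026, 0, 0, 0, 0.085, 0.03, -0.0005, 0, 0, 0, 0, 0.085, 0.032, -0.0005, 0, 0, 0, 0, 0.085, 0.032, -0.0005, 0, 0, 0, 0, 0.085, 0.025, -0.0005, 0, 0, 0, 0]

```text
clock: 12.7
position: [0.5462, -0.0372, 0.1875]
ee_rot: [-0.006, 0.71, 0.704, -0.007]
contact_force: [-0.4, -0.7, 0.1]
width: 0.0848
```

>>> apply_moves:
  moves: [0.085, 0, 0, 0, 0, 0, 0, 0.085, 0, 0, 0, 0, 0, 0, 0.085, 0, 0, 0, 0, 0, 0, 0.085, 0, 0, 0, 0, 0, 0, 0.085, 0, 0, 0, 0, 0, 0, 0.085, 0, 0, 0, 0, 0, 0, 0.085, 0, 0, 0, 0, 0, 0, 0.085, 0, 0, 0, 0, 0, 0]

```text
clock: 13.37
position: [0.5434, -0.0374, 0.184]
ee_rot: [-0.009, 0.71, 0.704, -0.009]
contact_force: [-0.7, 0.3, -0.5]
width: 0.0852
```

```bash
python3 - <<'E'
from plan import *; from h import *
go([0.5505,-0.0235,0.13],90,4)
from rig import imaging
d=imaging.get_image("wrist"); np.savez("wr9.npz",**d); cv2.imwrite("pics/w9.png",d["image"][:,:,::-1])
d=imaging.get_image("top"); np.savez("tp9.npz",**d); cv2.imwrite("pics/t9.png",cv2.resize(d["image"][140:290,280:460,::-1],(720,600),interpolation=2))
E
```

```text
t 13.37 pos [ 0.5434 -0.0374  0.184 ] yawx 89.57 tilt 1.49 F [-0.7  0.3 -0.5] w 0.0852 q [-0.19  0.26  1.59 -0.    1.32 -0.18]
[0.0035, 0.0021, 0.0134] [-0.0065, -0.0, -0.0019]
[0.0035, 0.002, 0.0135] [-0.0065, -0.0, -0.0019]
[0.0035, 0.0019, 0.0135] [-0.0065, -0.0, -0.0019]
[0.0035, 0.0019, 0.0135] [-0.0065, -0.0, -0.0019]
```

View pics/w9.png

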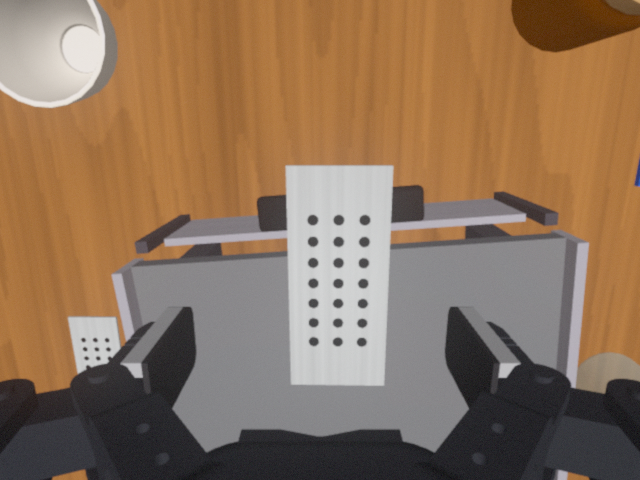

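View pics/t9.png

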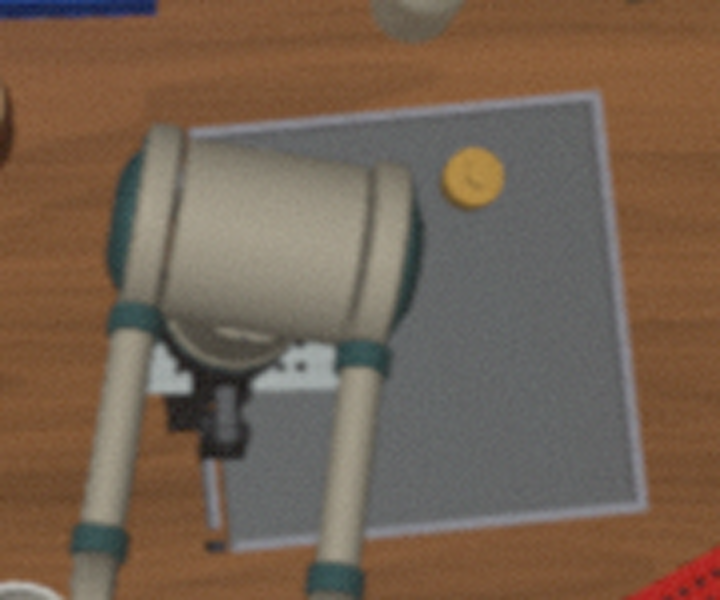

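```bash
python3 - <<'E'
from h import *
d=load("wr9");W=cloud(d)
L=[world(d,*p,z=.113) for p in [(287,166),(392,166),(291,385),(385,385)]]; print(np.round(L,4))
print("edge",[world(d,*p,z=.11).round(4) for p in [(140,264),(560,237)]])
print("handle z",np.median(W[200:220,265:282].reshape(-1,3),0),np.median(W[190:215,397:418].reshape(-1,3),0))
print("tips",W[315,180],W[315,460], W[330,165],W[330,475])
E
```

```text
[[ 0.5243  0.0073  0.113 ]
 [ 0.5826  0.0071  0.113 ]
 [ 0.523  -0.1325  0.113 ]
 [ 0.5835 -0.1318  0.113 ]]
edge [array([ 0.433 , -0.0514,  0.11  ]), array([ 0.6816, -0.0344,  0.11  ])]
handle z [ 0.5105988  -0.02433781  0.07777699] [ 0.59814298 -0.0195314   0.07765678]
tips [ 0.50246625 -0.02657197  0.23228557] [ 0.58840055 -0.0266926   0.23102537] [ 0.50157261 -0.02656271  0.24214447] [ 0.58976626 -0.02665276  0.24083376]
```

```bash
python3 - <<'E'
from plan import *
p,R=st()
p,R=go([0.5532,-0.023,0.13],90,4,p,R)
E
```

```text
t 13.47 pos [ 0.5434 -0.0372  0.184 ] yawx 89.58 tilt 1.48 F [0.9 0.1 0.5] w 0.085 q [-0.19  0.26  1.59 -0.    1.32 -0.18]
[0.0036, 0.0028, 0.0134] [-0.0065, -0.0, -0.0018]
[0.0036, 0.0027, 0.0135] [-0.0065, -0.0, -0.0018]
[0.0036, 0.0026, 0.0135] [-0.0065, -0.0, -0.0018]
[0.0036, 0.0025, 0.0135] [-0.0065, -0.0, -0.0018]
```

>>> apply_moves:
  moves: [0.085, 0.0035, 0.003, 0.0135, -0.0065, 0, -0.002, 0.085, 0.0035, 0.003, 0.0135, -0.0065, 0, -0.002, 0.085, 0.0035, 0.0025, 0.0135, -0.0065, 0, -0.002, 0.085, 0.0035, 0.0025, 0.0135, -0.0065, 0, -0.002, 0.085, 0, 0, 0, 0, 0, 0, 0.085, 0, 0, 0, 0, 0, 0, 0.085, 0, 0, 0, 0, 0, 0, 0.085, 0, 0, 0, 0, 0, 0]

```text
clock: 14.13
position: [0.556, -0.0244, 0.1307]
ee_rot: [0.003, 0.707, 0.707, 0.002]
contact_force: [0.1, 0.2, -0.4]
width: 0.0847
```

```bash
python3 - <<'E'
from plan import *
p,R=st()
p,R=go([0.5532,-0.023,0.068],90,4,p,R)
E
```

```text
t 14.13 pos [ 0.556  -0.0244  0.1307] yawx 89.97 tilt 0.35 F [ 0.1  0.2 -0.4] w 0.0847 q [-0.17  0.3   1.67 -0.    1.17 -0.17]
[0.0004, -0.0008, 0.0157] [0.0015, 0.0003, -0.0001]
[0.0004, -0.0008, 0.0157] [0.0015, 0.0003, -0.0001]
[0.0004, -0.0007, 0.0157] [0.0015, 0.0003, -0.0001]
[0.0004, -0.0007, 0.0157] [0.0015, 0.0003, -0.0001]
```

>>> apply_moves:
  moves: [0.085, 0.0004, -0.001, 0.012, 0.0015, 0, 0, 0.085, 0.0004, -0.001, 0.012, 0.0015, 0, 0, 0.085, 0.0004, -0.0007, 0.012, 0.0015, 0, 0, 0.085, 0, 0, 0.012, 0.0015, 0, 0, 0.085, 0, 0, 0.008, 0, 0, 0, 0.085, 0, 0, 0, 0, 0, 0, 0.085, 0, 0, 0, 0, 0, 0, 0.085, 0, 0, 0, 0, 0, 0]

```text
clock: 14.8
position: [0.5597, -0.0257, 0.0805]
ee_rot: [0.007, 0.708, 0.706, 0.004]
contact_force: [0.1, -0.6, 0.7]
width: 0.0847
```

```bash
python3 - <<'E'
from plan import *; from h import *
p,R=st()
p,R=go([0.5532,-0.023,0.068],90,1,p,R)
from rig import imaging
d=imaging.get_image("wrist"); np.savez("wr10.npz",**d); cv2.imwrite("pics/w10.png",d["image"][:,:,::-1])
d=imaging.get_image("scene"); cv2.imwrite("pics/s10.png",cv2.resize(d["image"][200:350,220:420,::-1],(800,600),interpolation=2))
E
```

```text
t 14.8 pos [ 0.5597 -0.0257  0.0805] yawx 89.9 tilt 0.88 F [ 0.1 -0.6  0.7] w 0.0847 q [-0.17  0.34  1.74 -0.    1.04 -0.17]
[0.0028, -0.0067, 0.0124] [0.0147, 0.0046, -0.0018]
```

View pics/w10.png

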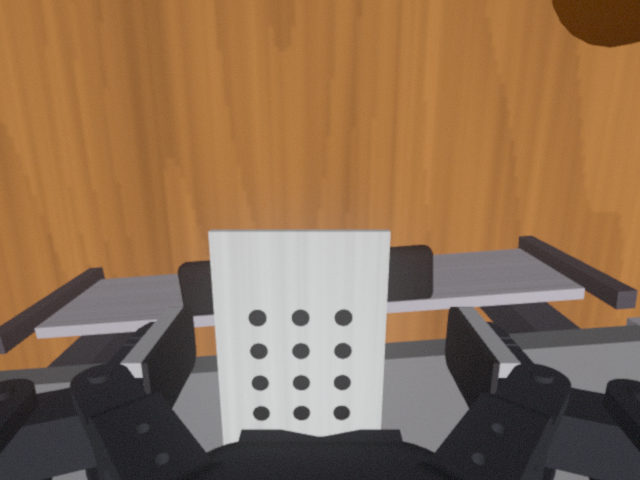

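View pics/s10.png

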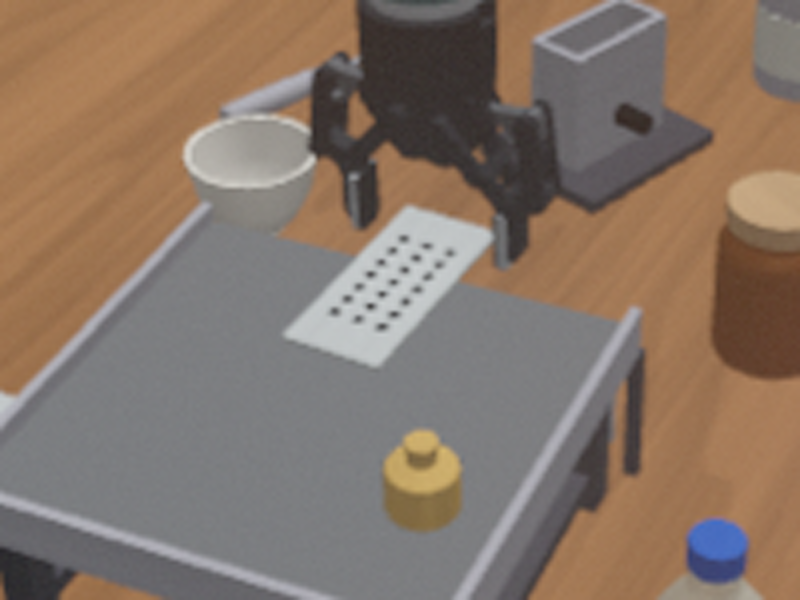

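The plate edges (columns 213-387) sit left of the jaw centre at 320, so I'm off by about 6.5 mm in x. I'll recentre before lowering.

>>> apply_moves:
  moves: [0.085, 0.0015, -0.0035, 0, 0.007, 0.002, 0, 0.085, 0.0015, -0.0035, 0, 0.007, 0.002, 0, 0.085, 0, 0, 0, 0, 0, 0, 0.085, 0, 0, 0.004, 0, 0, 0, 0.085, 0, -0.0005, 0.004, 0.001, 0, 0, 0.085, 0, -0.0005, 0.004, 0.001, 0, 0, 0.085, 0, 0, 0, 0, 0, 0, 0.085, 0, 0, 0, 0, 0, 0]

```text
clock: 15.57
position: [0.552, -0.0224, 0.0692]
ee_rot: [0.001, 0.708, 0.707, 0.0]
contact_force: [0.2, 0.9, -1.2]
width: 0.085
```

```bash
python3 - <<'E'
from plan import *; from h import *
p,R=st()
p,R=go([0.5532,-0.023,0.068],90,1,p,R)
from rig import imaging
d=imaging.get_image("wrist"); np.savez("wr11.npz",**d); cv2.imwrite("pics/w11.png",d["image"][:,:,::-1])
E
```

```text
t 15.57 pos [ 0.552  -0.0224  0.0692] yawx 89.91 tilt 0.07 F [ 0.2  0.9 -1.2] w 0.085 q [-0.17  0.35  1.76 -0.    1.03 -0.16]
[-0.0006, 0.0012, 0.0012] [0.0009, 0.0007, -0.0015]
```

View pics/w11.png

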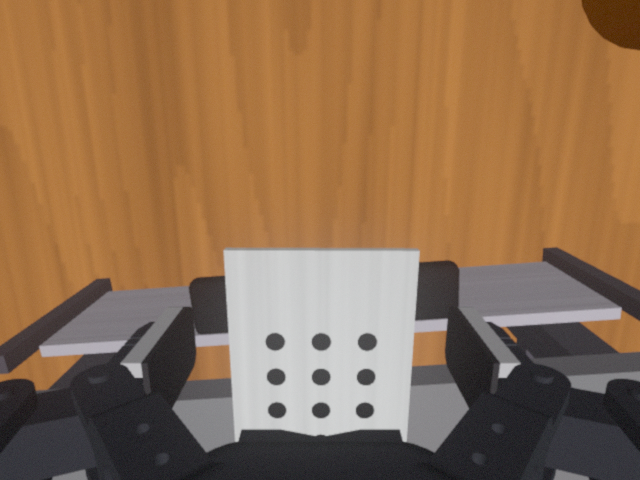

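It's centred now: plate columns 226-418 with the jaw centre at 320. I'll close the grip.

>>> apply_moves:
  moves: [0.05, 0, 0, 0, 0, 0, 0, 0.05, 0, 0, 0, 0, 0, 0, 0.05, 0, 0, 0, 0, 0, 0, 0.05, 0, 0, 0, 0, 0, 0, 0.05, 0, 0, 0, 0, 0, 0, 0.05, 0, 0, 0, 0, 0, 0, 0.05, 0, 0, 0, 0, 0, 0, 0.05, 0, 0, 0, 0, 0, 0]
  newtons: 60

```text
clock: 16.28
position: [0.552, -0.0225, 0.0696]
ee_rot: [0.001, 0.708, 0.707, 0.0]
contact_force: [-0.3, -0.1, 0.8]
width: 0.0577
```

```bash
python3 - <<'E'
from plan import *; from h import *
p,R=st()
from rig import imaging
d=imaging.get_image("wrist"); np.savez("wr12.npz",**d); cv2.imwrite("pics/w12.png",d["image"][:,:,::-1])
d=imaging.get_image("scene"); cv2.imwrite("pics/s12.png",cv2.resize(d["image"][200:350,220:420,::-1],(800,600),interpolation=2))
E
```

```text
t 16.28 pos [ 0.552  -0.0225  0.0696] yawx 89.9 tilt 0.06 F [-0.3 -0.1  0.8] w 0.0577 q [-0.17  0.35  1.76 -0.    1.03 -0.16]
```

View pics/w12.png

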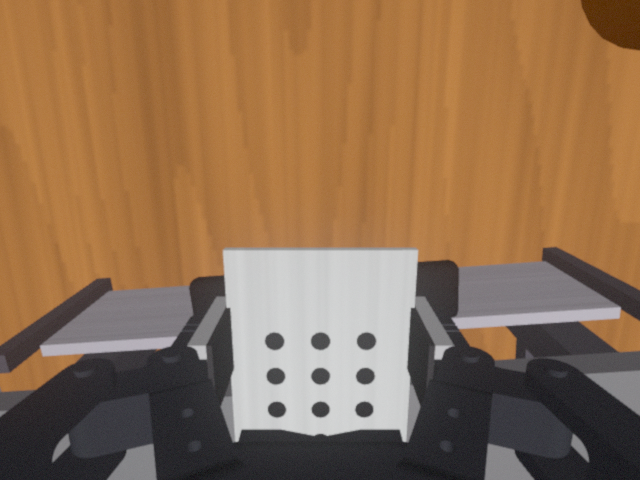

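View pics/s12.png

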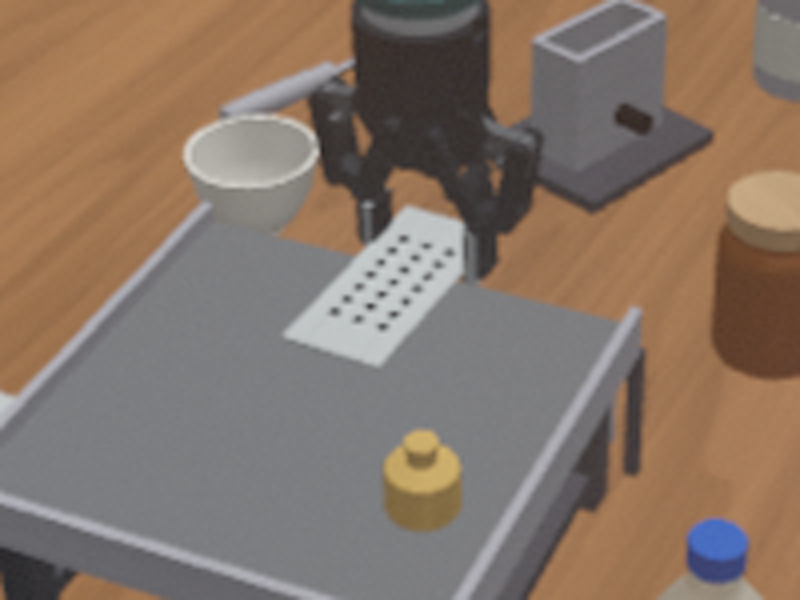

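The jaws stopped at 57.7 mm, flat on the plate's two long sides. I'll lift gently with a firmer grip.

>>> apply_moves:
  moves: [0.05, 0, 0, 0, 0, 0, 0, 0.05, 0, 0, 0, 0, 0, 0, 0.05, 0, 0, -0.006, 0, 0, 0, 0.05, 0, 0, -0.01, 0, 0, 0, 0.05, 0, 0, -0.012, 0, 0, 0, 0.05, 0, 0, -0.012, 0, 0, 0, 0.05, 0, 0, 0, 0, 0, 0, 0.05, 0, 0, 0, 0, 0, 0]
  newtons: 90

```text
clock: 17.05
position: [0.5519, -0.0223, 0.113]
ee_rot: [0.0, 0.708, 0.707, 0.0]
contact_force: [-0.7, 0.2, -0.9]
width: 0.0569
```

```bash
python3 - <<'E'
from plan import *; from h import *
p,R=st()
from rig import imaging
d=imaging.get_image("wrist"); np.savez("wr13.npz",**d); cv2.imwrite("pics/w13.png",d["image"][:,:,::-1])
d=imaging.get_image("scene"); cv2.imwrite("pics/s13.png",cv2.resize(d["image"][200:350,220:420,::-1],(800,600),interpolation=2))
W=cloud(load("wr13"))
for v in range(240,430,20): print(v,W[v,300].round(4),W[v,340].round(4))
E
```

```text
t 17.05 pos [ 0.5519 -0.0223  0.113 ] yawx 89.9 tilt 0.04 F [-0.7  0.2 -0.9] w 0.0569 q [-0.17  0.31  1.7  -0.    1.13 -0.16]
240 [ 0.539  -0.0324 -0.0014] [ 0.563  -0.0123  0.0716]
260 [0.5466 0.0043 0.1549] [0.559  0.0041 0.1544]
280 [ 0.5465 -0.0021  0.1555] [ 0.559  -0.0021  0.1556]
300 [ 0.5464 -0.009   0.1552] [ 0.5591 -0.009   0.1551]
320 [ 0.5463 -0.0159  0.1553] [ 0.5592 -0.0159  0.1553]
340 [ 0.5462 -0.0232  0.1551] [ 0.5593 -0.023   0.1555]
360 [ 0.5461 -0.0303  0.1555] [ 0.5593 -0.0298  0.1564]
380 [ 0.546  -0.038   0.1552] [ 0.5595 -0.0385  0.1546]
400 [ 0.5459 -0.0462  0.1548] [ 0.5595 -0.0458  0.1553]
420 [ 0.5458 -0.0537  0.1554] [ 0.5597 -0.055   0.1539]
```

View pics/s13.png

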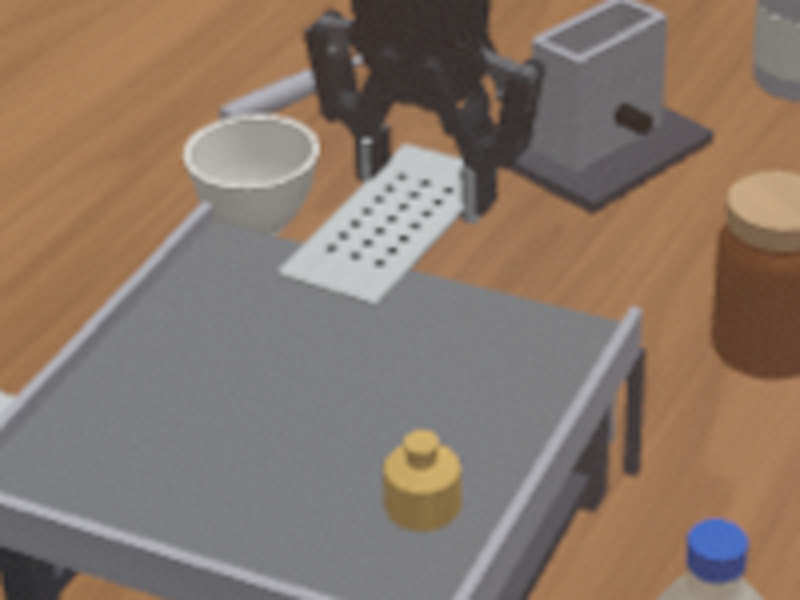

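The plate is lifted and level: its top reads z=0.155 over its whole visible length. Its underside is about 39 mm above the reported TCP. Now I'll carry it to the hopper.

```bash
python3 - <<'E'
from plan import *; from h import *
d=load("wr13"); im=d["image"].astype(int)
m=(im.min(-1)>150)
rows=[v for v in range(200,300) if m[v,320]]; print("lead row",rows[0], "cols",[ (np.where(m[v,150:500])[0].min()+150,np.where(m[v,150:500])[0].max()+150) for v in (258,270,285)])
a=world(d,320,rows[0],z=.155); print(a)
for v in (258,270,285):
    c=np.where(m[v,150:500])[0]+150; print((world(d,c.min(),v,z=.155)+world(d,c.max(),v,z=.155))/2)
p,R=st()
p,R=go([0.552,-0.022,0.165],90,2,p,R)
p,R=go([0.536,0.309,0.165],72.8,12,p,R)
E
```

```text
lead row 249 cols [(np.int64(223), np.int64(417)), (np.int64(224), np.int64(416)), (np.int64(225), np.int64(493))]
[0.55277633 0.00785902 0.155     ]
[0.55277655 0.00495197 0.155     ]
[0.55277265 0.00102126 0.155     ]
[ 0.56506393 -0.00399548  0.155     ]
t 17.15 pos [ 0.5518 -0.0224  0.1126] yawx 89.9 tilt 0.02 F [-0.7  1.1 -1.1] w 0.0564 q [-0.17  0.31  1.7  -0.    1.13 -0.16]
[0.0002, 0.0001, -0.0262] [0.0001, 0.0002, -0.0009]
[0.0002, 0.0001, -0.0262] [0.0001, 0.0002, -0.0009]
[0.0276, -0.0013, 0.0] [0.0, 0.0, 0.025]
[0.0275, -0.002, 0.0] [0.0, 0.0, 0.025]
[0.0275, -0.0027, 0.0] [0.0, 0.0, 0.025]
[0.0274, -0.0034, 0.0] [0.0, 0.0, 0.025]
[0.0273, -0.0041, 0.0] [0.0, 0.0, 0.025]
[0.0272, -0.0048, 0.0] [0.0, 0.0, 0.025]
[0.0271, -0.0054, 0.0] [0.0, 0.0, 0.025]
[0.0269, -0.0061, 0.0] [0.0, 0.0, 0.025]
[0.0268, -0.0068, 0.0] [0.0, 0.0, 0.025]
[0.0266, -0.0075, 0.0] [0.0, 0.0, 0.025]
[0.0264, -0.0081, 0.0] [0.0, 0.0, 0.025]
[0.0262, -0.0088, 0.0] [0.0, 0.0, 0.025]
```

>>> apply_moves:
  moves: [0.05, 0, 0, -0.02, 0, 0, 0, 0.05, 0, 0, -0.026, 0, 0, 0, 0.05, 0.01, -0.001, -0.008, 0, 0, 0.012, 0.05, 0.02, -0.0015, 0, 0, 0, 0.025, 0.05, 0.027, -0.0025, 0, 0, 0, 0.025, 0.05, 0.027, -0.003, 0, 0, 0, 0.025, 0.05, 0.027, -0.004, 0, 0, 0, 0.025, 0.05, 0.027, -0.005, 0, 0, 0, 0.025]

```text
clock: 17.82
position: [0.5414, 0.1156, 0.1631]
ee_rot: [-0.002, 0.76, 0.65, -0.005]
contact_force: [-0.2, 0.1, -0.6]
width: 0.0561
```

```bash
python3 - <<'E'
from plan import *
p,R=st()
p,R=go([0.536,0.309,0.165],72.8,7,p,R)
E
```

```text
t 17.82 pos [0.5414 0.1156 0.1631] yawx 81.14 tilt 0.59 F [-0.2  0.1 -0.6] w 0.0561 q [ 0.09  0.28  1.61 -0.    1.26  0.24]
[0.0272, -0.005, -0.0003] [-0.0013, 0.0007, 0.0208]
[0.0271, -0.0056, -0.0003] [-0.0013, 0.0007, 0.0208]
[0.0269, -0.0061, -0.0003] [-0.0013, 0.0007, 0.0208]
[0.0268, -0.0067, -0.0003] [-0.0013, 0.0007, 0.0208]
[0.0267, -0.0073, -0.0003] [-0.0013, 0.0007, 0.0208]
[0.0265, -0.0078, -0.0003] [-0.0013, 0.0007, 0.0208]
[0.0263, -0.0084, -0.0003] [-0.0013, 0.0007, 0.0208]
```

>>> apply_moves:
  moves: [0.05, 0.027, -0.005, 0, -0.0013, 0, 0.02, 0.05, 0.027, -0.0055, 0, -0.0013, 0, 0.02, 0.05, 0.027, -0.006, 0, -0.0013, 0, 0.02, 0.05, 0.027, -0.0065, 0, -0.001, 0, 0.02, 0.05, 0.026, -0.007, 0, -0.001, 0, 0.02, 0.05, 0.02, -0.006, 0, 0, 0, 0.02, 0.05, 0.012, -0.004, 0, 0, 0, 0.012, 0.05, 0, 0, 0, 0, 0, 0]

```text
clock: 18.48
position: [0.5313, 0.2997, 0.1551]
ee_rot: [-0.003, 0.802, 0.598, -0.007]
contact_force: [-0.8, -0.0, -0.1]
width: 0.0566
```

```bash
python3 - <<'E'
from plan import *; from h import *
p,R=st()
p,R=go([0.536,0.309,0.165],72.8,2,p,R)
from rig import imaging
d=imaging.get_image("wrist"); np.savez("wr14.npz",**d); cv2.imwrite("pics/w14.png",d["image"][:,:,::-1])
d=imaging.get_image("scene"); np.savez("sc14.npz",**d);cv2.imwrite("pics/s14.png",cv2.resize(d["image"][130:280,280:480,::-1],(800,600),interpolation=2))
E
```

```text
t 18.48 pos [0.5313 0.2997 0.1551] yawx 73.41 tilt 0.9 F [-0.8 -0.  -0.1] w 0.0566 q [0.4  0.37 1.5  0.   1.29 0.69]
[0.0051, 0.0008, -0.005] [-0.0067, 0.0041, 0.0053]
[0.0051, 0.0009, -0.005] [-0.0067, 0.0041, 0.0053]
```

View pics/w14.png

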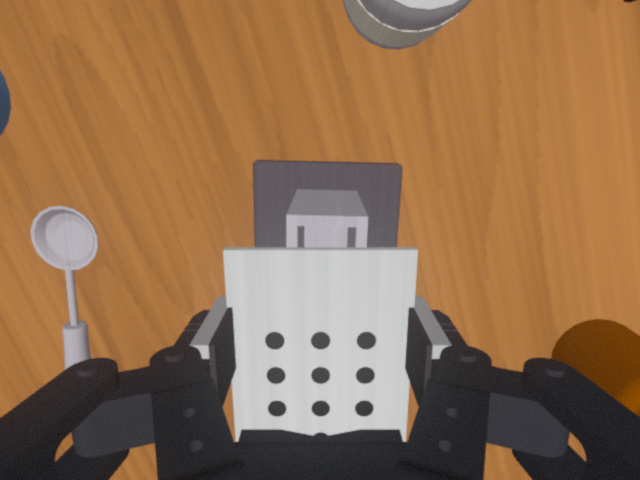

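View pics/s14.png

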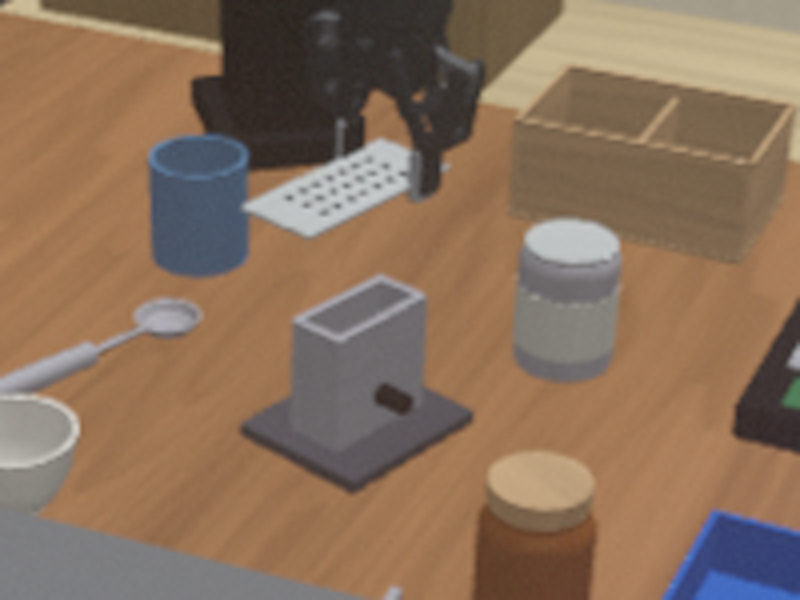

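The wrist view shows the plate still square in the jaws, with the hopper's far rim at about (288-367, 213), nicely under its centre line. I'll check that position and refine.

```bash
python3 - <<'E'
from h import *
d=load("wr14");cv2.imwrite("pics/w14c.png",cv2.resize(d["image"][180:260,270:390,::-1],(780,520),interpolation=2))
print(world(d,287.5,213,z=.1),world(d,366.5,213,z=.1))
s=load("sc14")
# rim corners in scene crop /4 + (280,130)
C=[world(s,280+x/4,130+y/4,z=.1) for x,y in [(293,322),(380,277),(425,297),(338,343)]]
print(np.round(C,4),np.mean(C,0))
E
```

```text
[0.52085514 0.32481491 0.1       ] [0.56130411 0.31291941 0.1       ]
[[0.4935 0.2349 0.1   ]
 [0.5204 0.3193 0.1   ]
 [0.56   0.3065 0.1   ]
 [0.5328 0.2229 0.1   ]] [0.52668209 0.27089363 0.1       ]
```

View pics/w14c.png

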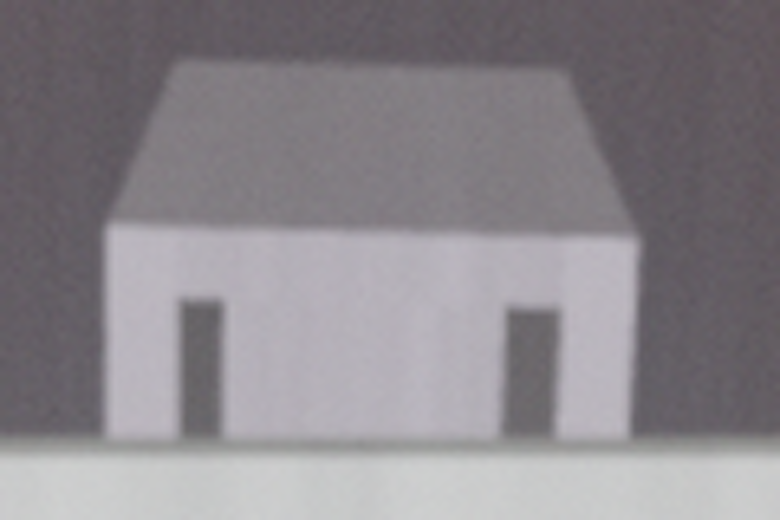

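```bash
python3 - <<'E'
from plan import *
p,R=st()
p,R=go([0.537,0.309,0.1],72.8,5,p,R)
E
```

```text
t 18.58 pos [0.5314 0.297  0.1551] yawx 73.37 tilt 0.96 F [-0.2  0.4 -0.4] w 0.0565 q [0.4  0.37 1.5  0.   1.29 0.69]
[0.0027, 0.0005, 0.011] [-0.0026, 0.0021, 0.002]
[0.0027, 0.0005, 0.011] [-0.0026, 0.0021, 0.002]
[0.0027, 0.0005, 0.011] [-0.0026, 0.0021, 0.002]
[0.0027, 0.0004, 0.011] [-0.0026, 0.0021, 0.002]
[0.0027, 0.0004, 0.011] [-0.0026, 0.0021, 0.002]
```

>>> apply_moves:
  moves: [0.05, 0.0027, 0.0005, 0.01, -0.0026, 0.002, 0.002, 0.05, 0.0027, 0.0005, 0.01, -0.0026, 0.002, 0.002, 0.05, 0.0027, 0.0005, 0.01, -0.0026, 0.002, 0.002, 0.05, 0.0027, 0.0005, 0.01, -0.0026, 0.002, 0.002, 0.05, 0.0027, 0.0005, 0.008, -0.0026, 0.002, 0.002, 0.05, 0, 0, 0, 0, 0, 0, 0.05, 0, 0, 0, 0, 0, 0, 0.05, 0, 0, 0, 0, 0, 0]

```text
clock: 19.25
position: [0.5378, 0.2995, 0.1009]
ee_rot: [0.002, 0.807, 0.59, -0.003]
contact_force: [-0.1, -0.2, -0.6]
width: 0.0564
```

```bash
python3 - <<'E'
from plan import *
p,R=st()
p,R=go([0.537,0.309,0.066],72.8,4,p,R)
E
```

```text
t 19.25 pos [0.5378 0.2995 0.1009] yawx 72.3 tilt 0.36 F [-0.1 -0.2 -0.6] w 0.0564 q [ 0.4   0.41  1.57 -0.    1.17  0.71]
[0.0023, -0.0009, 0.0087] [-0.0001, 0.0016, -0.0022]
[0.0022, -0.0009, 0.0087] [-0.0001, 0.0016, -0.0022]
[0.0022, -0.0009, 0.0087] [-0.0001, 0.0016, -0.0022]
[0.0022, -0.0009, 0.0087] [-0.0001, 0.0016, -0.0022]
```

>>> apply_moves:
  moves: [0.05, 0.004, -0.001, 0.004, 0, 0.0016, -0.002, 0.05, 0.004, -0.001, 0.007, 0, 0.0016, -0.002, 0.05, 0.003, -0.001, 0.007, 0, 0.0016, -0.002, 0.05, 0.001, -0.001, 0.007, 0, 0.0016, -0.002, 0.05, 0, 0, 0.006, 0, 0, 0, 0.05, 0, 0, 0, 0, 0, 0, 0.05, 0, 0, 0, 0, 0, 0, 0.05, 0, 0, 0, 0, 0, 0]

```text
clock: 19.92
position: [0.5383, 0.3136, 0.0676]
ee_rot: [-0.0, 0.805, 0.594, 0.001]
contact_force: [-0.1, -0.5, -0.4]
width: 0.0564
```

```bash
python3 - <<'E'
from plan import *; from h import *
p,R=st()
p,R=go([0.537,0.309,0.0608],72.8,1,p,R)
from rig import imaging
d=imaging.get_image("scene"); np.savez("sc15.npz",**d);cv2.imwrite("pics/s15.png",cv2.resize(d["image"][150:280,300:460,::-1],(738,600),interpolation=2))
E
```

```text
t 19.92 pos [0.5383 0.3136 0.0676] yawx 72.82 tilt 0.14 F [-0.1 -0.5 -0.4] w 0.0564 q [0.42 0.45 1.6  0.   1.09 0.71]
[-0.0048, 0.0001, 0.0068] [0.0013, -0.0021, 0.0003]
```

View pics/s15.png

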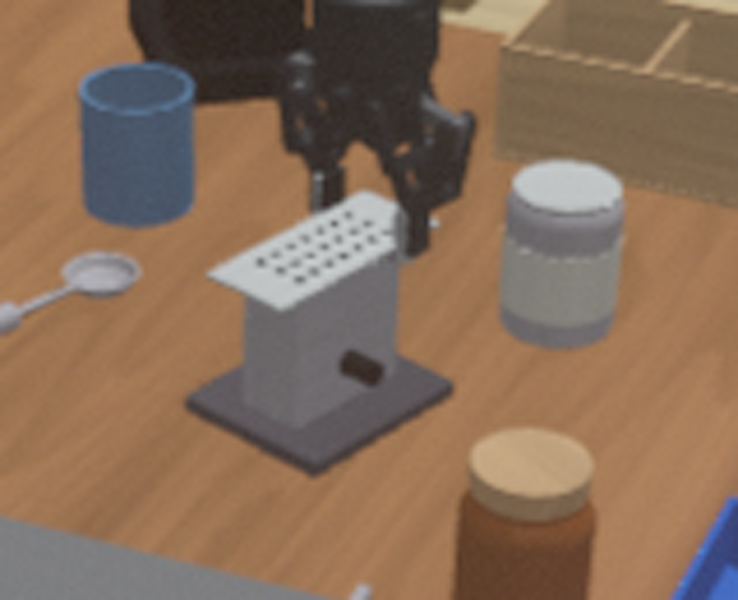

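The plate hovers about 7 mm above the rim and is well aligned. I'll lower it to contact.

>>> apply_moves:
  moves: [0.05, -0.002, 0, 0, 0, -0.001, 0, 0.05, -0.002, 0, 0.002, 0, -0.001, 0, 0.05, 0, 0, 0.0015, 0, 0, 0, 0.05, 0, 0, 0.0015, 0, 0, 0, 0.05, 0, 0, 0.001, 0, 0, 0, 0.05, 0, 0, 0, 0, 0, 0, 0.05, 0, 0, 0, 0, 0, 0, 0.05, 0, 0, 0, 0, 0, 0]

```text
clock: 20.63
position: [0.5381, 0.3093, 0.0625]
ee_rot: [0.001, 0.805, 0.593, 0.002]
contact_force: [0.2, -0.4, -0.9]
width: 0.0561
```

```bash
python3 - <<'E'
from plan import *
p,R=st()
p,R=go([0.537,0.309,0.0608],72.8,1,p,R)
E
```

```text
t 20.63 pos [0.5381 0.3093 0.0625] yawx 72.78 tilt 0.22 F [ 0.2 -0.4 -0.9] w 0.0561 q [ 0.41  0.45  1.61 -0.    1.08  0.71]
[-0.0006, -0.0009, 0.0017] [0.0035, -0.0016, -0.0003]
```

>>> apply_moves:
  moves: [0.05, 0, 0, 0.001, 0.002, 0, 0, 0.05, 0, 0, 0.001, 0.001, 0, 0, 0.05, 0, 0, 0.001, 0, 0, 0, 0.05, 0, 0, 0.001, 0, 0, 0, 0.05, 0, 0, 0.001, 0, 0, 0, 0.05, 0, 0, 0, 0, 0, 0, 0.05, 0, 0, 0, 0, 0, 0, 0.05, 0, 0, 0, 0, 0, 0]

```text
clock: 21.3
position: [0.5385, 0.3096, 0.0604]
ee_rot: [-0.0, 0.805, 0.593, 0.002]
contact_force: [0.4, -0.5, 0.3]
width: 0.0562
```

```bash
python3 - <<'E'
from plan import *
st()
E
```

```text
t 21.3 pos [0.5385 0.3096 0.0604] yawx 72.79 tilt 0.2 F [ 0.4 -0.5  0.3] w 0.0562 q [0.41 0.45 1.62 0.   1.07 0.71]
```

TCP z stalled at 0.0604, which matches the expected contact height of 0.0608. I'll release.

>>> apply_moves:
  moves: [0.058, 0, 0, 0, 0, 0, 0, 0.062, 0, 0, 0, 0, 0, 0, 0.066, 0, 0, 0, 0, 0, 0, 0.072, 0, 0, 0, 0, 0, 0, 0.08, 0, 0, 0, 0, 0, 0, 0.08, 0, 0, 0, 0, 0, 0, 0.08, 0, 0, 0, 0, 0, 0, 0.08, 0, 0, 0, 0, 0, 0]

```text
clock: 21.97
position: [0.5388, 0.3096, 0.0598]
ee_rot: [-0.0, 0.805, 0.593, 0.002]
contact_force: [0.4, 0.1, 0.3]
width: 0.08
```

```bash
python3 - <<'E'
from plan import *; from h import *
st()
from rig import imaging
d=imaging.get_image("wrist"); np.savez("wr16.npz",**d); cv2.imwrite("pics/w16.png",d["image"][:,:,::-1])
W=cloud(d)
for v in range(260,430,20): print(v,W[v,300].round(4),W[v,340].round(4))
E
```

```text
t 21.97 pos [0.5388 0.3096 0.0598] yawx 72.8 tilt 0.19 F [0.4 0.1 0.3] w 0.08 q [0.41 0.45 1.62 0.   1.07 0.71]
260 [0.5415 0.3368 0.1016] [0.5534 0.3332 0.1018]
280 [0.5395 0.3305 0.1016] [0.5516 0.3271 0.1026]
300 [0.5374 0.324  0.1016] [0.5496 0.3204 0.1019]
320 [0.5354 0.3176 0.1022] [0.5477 0.3142 0.103 ]
340 [0.5329 0.3103 0.1011] [0.5456 0.3069 0.1021]
360 [0.5311 0.3042 0.1028] [0.5436 0.3    0.1023]
380 [0.5286 0.2967 0.1022] [0.5413 0.2923 0.1016]
400 [0.5263 0.2894 0.1023] [0.5392 0.2852 0.1021]
420 [0.5238 0.2817 0.1022] [0.5369 0.2771 0.1016]
```

View pics/w16.png

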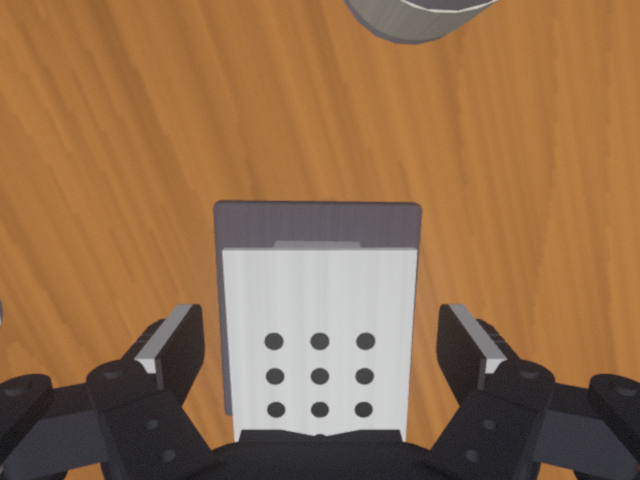

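The plate is released and flat, with its top at about 0.102. I'll retreat straight up.

>>> apply_moves:
  moves: [0.08, 0, 0, -0.006, 0, 0, 0, 0.08, 0, 0, -0.012, 0, 0, 0, 0.08, 0, 0, -0.02, 0, 0, 0, 0.08, 0, 0, -0.025, 0, 0, 0, 0.08, 0, 0, -0.03, 0, 0, 0, 0.08, 0, 0, -0.03, 0, 0, 0, 0.08, 0, 0, -0.02, 0, 0, 0, 0.08, 0, 0, 0, 0, 0, 0]

```text
clock: 22.68
position: [0.5369, 0.3086, 0.2095]
ee_rot: [-0.001, 0.805, 0.593, -0.001]
contact_force: [0.5, 0.1, 0.5]
width: 0.0799
```

>>> apply_moves:
  moves: [0.08, -0.02, 0, -0.01, 0, 0, 0, 0.08, -0.03, 0, 0, 0, 0, 0, 0.08, -0.04, 0, 0, 0, 0, 0, 0.08, -0.04, 0, 0, 0, 0, 0, 0.08, -0.04, 0, 0, 0, 0, 0, 0.08, -0.03, 0, 0, 0, 0, 0, 0.08, 0, 0, 0, 0, 0, 0, 0.08, 0, 0, 0, 0, 0, 0]

```text
clock: 23.35
position: [0.4742, 0.1121, 0.2167]
ee_rot: [-0.001, 0.804, 0.595, 0.0]
contact_force: [-0.1, 0.3, 0.6]
width: 0.0799
```

```bash
python3 - <<'E'
from plan import *; from h import *
st()
from rig import imaging
for n in ("top","scene","wrist"):
    d=imaging.get_image(n); np.savez(n+"F.npz",**d); cv2.imwrite(f"pics/{n}F.png",d["image"][:,:,::-1])
d=load("topF"); cv2.imwrite("pics/tFc.png",cv2.resize(d["image"][190:290,160:300,::-1],(798,570),interpolation=2))
E
```

```text
t 23.35 pos [0.4742 0.1121 0.2167] yawx 73.04 tilt 0.1 F [-0.1  0.3  0.6] w 0.0799 q [0.09 0.14 1.66 0.   1.34 0.38]
```

View pics/sceneF.png

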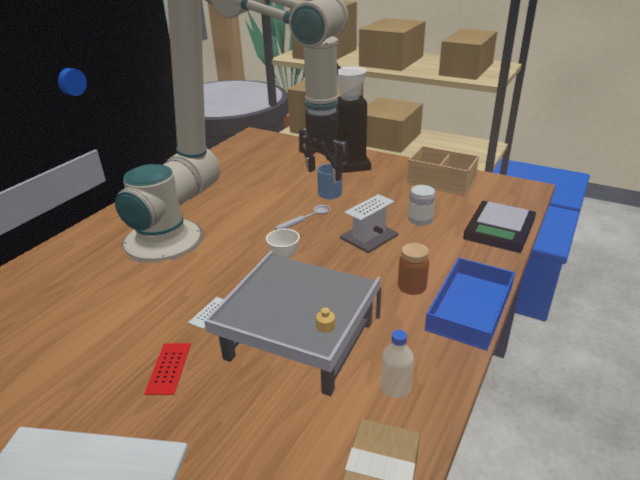

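View pics/topF.png

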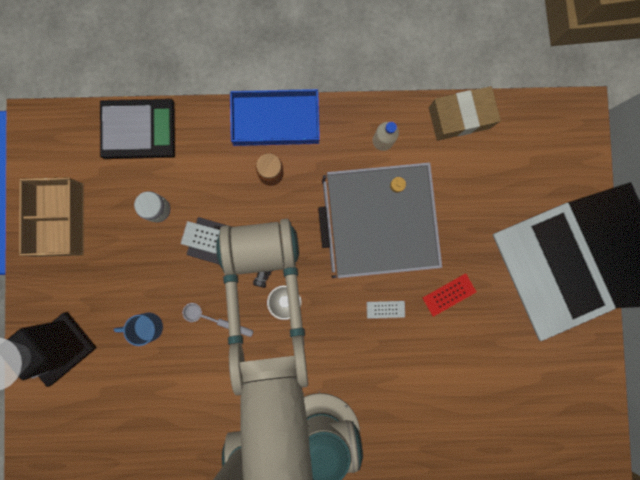

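View pics/wristF.png

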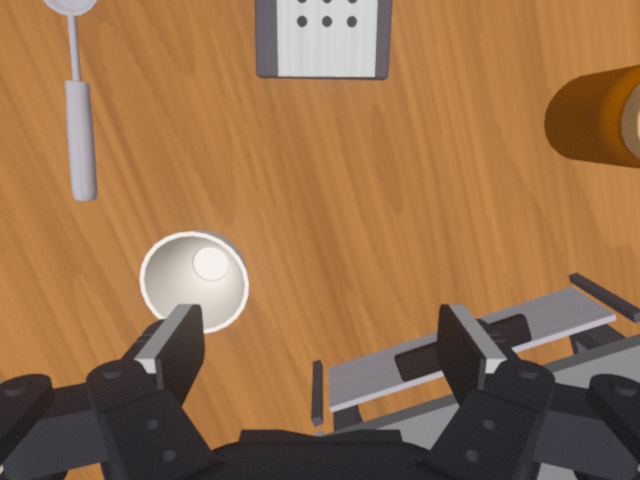

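The plate lies on the hopper, at (368,207) in the scene view and (200,237) in the top view. The gate is down, and the weight, jar, bowl and can are where they started. One numeric check of coverage and gate before handing in.

```bash
python3 - <<'E'
from h import *
s=load("sceneF"); im=s["image"].astype(int)
m=((im.min(-1)>165)).astype(np.uint8)*255; k=np.zeros_like(m);k[190:225,338:402]=255; m&=k
m=cv2.morphologyEx(m,cv2.MORPH_CLOSE,np.ones((5,5)))
c=max(cv2.findContours(m,0,2)[0],key=cv2.contourArea)
P=np.array([world(s,*p[0],z=.103)[:2] for p in c],np.float32)
r=cv2.minAreaRect(P*1000); print("plate",r)
W=cloud(s); mm=cv2.erode(m,np.ones((3,3)))>0; Q=W[mm]; A=np.c_[Q[:,:2],np.ones(len(Q))]; co=np.linalg.lstsq(A,Q[:,2],rcond=None)[0]; print("tilt deg",np.degrees(np.hypot(*co[:2])),"z",np.median(Q[:,2]))
# coverage check
b=cv2.boxPoints((r[0],(140,60) if r[1][0]>r[1][1] else (60,140),r[2]))
y=np.radians(72.8);ey=np.array([np.cos(y),np.sin(y)]);ex=np.array([ey[1],-ey[0]])
for C in ((524.1,271),(526.7,270.9)):
  print([round(cv2.pointPolygonTest(b,tuple((np.array(C)+i*16*ex+j*39*ey).astype(np.float32).tolist()),True),1) for i in(-1,1) for j in (-1,1)])
w=load("wristF");Ww=cloud(w); print("handle z",np.median(Ww[355:370,405:430,2]))
t0,tF=load("top0"),load("topF")
for n,(u0,u1,v0,v1) in dict(weight=(385,415,170,200),jar=(250,290,150,188),can=(130,172,188,226)).items():
    print(n,cv2.phaseCorrelate(np.float64(cv2.cvtColor(t0["image"],7)[v0:v1,u0:u1]),np.float64(cv2.cvtColor(tF["image"],7)[v0:v1,u0:u1])))
E
```

```text
plate ((524.8424682617188, 270.9342346191406), (138.79734802246094, 59.83257293701172), 72.93061065673828)
tilt deg 40.51926499159271 z 0.10256196067704618
[13.2, 13.4, 14.8, 14.6]
[15.7, 15.9, 12.3, 12.1]
handle z 0.07801665464852284
weight ((0.0381098905694639, -0.05434961596137455), 0.9865554481026336)
jar ((0.04005999545059069, 0.10245850260557532), 0.9195510108959806)
can ((0.48071066359915804, 0.05489507417684081), 1.0123745372930288)
```

The 40° tilt fit is implausible. It probably picked up background pixels, so I'll recheck it with outliers removed.

```bash
python3 - <<'E'
from h import *
s=load("sceneF"); W=cloud(s)[190:225,338:402].reshape(-1,3)
y=np.radians(72.9);ey=np.array([np.cos(y),np.sin(y)]);ex=np.array([ey[1],-ey[0]])
r=W[:,:2]-[.5248,.2709]; k=(abs(r@ex)<.026)&(abs(r@ey)<.064)&(W[:,2]>.09)&(W[:,2]<.115); Q=W[k]
A=np.c_[Q[:,:2],np.ones(len(Q))]; co=np.linalg.lstsq(A,Q[:,2],rcond=None)[0]
print(len(Q),np.degrees(np.hypot(*co[:2])),np.median(Q[:,2]),"resid",np.std(Q[:,2]-A@co))
w=load("wristF");Ww=cloud(w)[0:70,280:375].reshape(-1,3);Ww=Ww[abs(Ww[:,2]-.1)<.015];A=np.c_[Ww[:,:2],np.ones(len(Ww))];co=np.linalg.lstsq(A,Ww[:,2],rcond=None)[0];print(len(Ww),np.degrees(np.hypot(*co[:2])),np.median(Ww[:,2]))
E
```

```text
442 1.304129784723529 0.10253546048922113 resid 0.0021006321976278415
6625 0.07259464639450086 0.10175179381750608
```

The cleaned fits give a plate tilt of 0.07° from the wrist camera, and 1.3° from the noisier scene camera. The height is right, so I'm handing in.

```bash
python3 - <<'E'
from rig import workorder
print(workorder.sign_off())
E
```

```text
the job is handed in; nothing more can be done
None
```

The plate is lying flat on the hopper over the whole mouth, the gate is down, and I handed the job in at about 23.5 s; no verdict is reported. I pushed the gate down by its handle and slid the plate from behind until about 50 mm stuck out over the edge. I then gripped it by its long sides, carried it level, set it on the rim, let go and backed away.

Last checks before handing in:
- **Plate position:** its centre is at (0.525, 0.271) with yaw 72.9°, against the hopper at (0.524–0.527, 0.271) and 72.8°. The mouth corners are at least 12 mm inside the plate's outline.
- **Plate height and tilt:** the top reads 0.102–0.1025 m, where 0.103 is expected. The tilt is 0.07° from the wrist camera and 1.3° from the noisier scene camera.
- **Gate:** the handle top is at 0.078 m, which is fully down.
- **Bystanders:** the weight, jar and can shifted by no more than half a pixel (about 1 mm) in the top view. The bowl was checked only by eye and looked unmoved.

Two things disagreed:
- **Fingertips:** they made contact 24–27 mm behind the reported TCP, not at it as described. I worked from felt contact and the depth images instead.
- **First tilt fit:** it gave 40°, probably from background pixels. The cleaned fits above replaced it.

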